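# Turn the grater plate fine side up

### The arm

A 6-joint arm with a two-finger parallel gripper is mounted at the origin on the work surface. World frame = base frame: x ahead of the robot, y to its left, z up, the work surface at z = 0. Lengths are in m, angles in rad, forces in N, time in s.
With the tool pointing down it reaches from about 0.35 to 0.775 m from the base axis. Payload 5.5 kg.
Tool frame: the origin (TCP) lies midway between the tips of the shut fingers; the grasp point (between the pads) lies 19 mm behind it (env.tcp_to_grasp is the distance from the TCP to the grasp point, in m); z points along the fingers, y is the direction in which the jaws open and shut (so a half turn about z gives the same grasp; the last joint's range is limited). The gripper opens to 85 mm and grips with 20 to 120 N. Pads are 22 mm wide; open, the fingers measure 114 mm over their backs; the gripper's body (76 mm by 85 mm) begins 54 mm behind the grasp point. The pads swing forward as they close: fully open they stand 13 mm farther back than shut.
Start: joints at [0.97, 0.313, 0.046, 1.304, 0, 1.431], TCP at [0.256, 0.515, 0.231] pointing down, gripper open.
Joint ranges: [-2.76, 2.76], [-0.86, 1.69], [-1.03, 1.26], [-2.2, 2.34], [-1.47, 1.5], [-3.14, 3.14]. Speed limits (rad/s): [2.57, 2.57, 3.14, 3.14, 3.14, 3.14].

### API

Orientations are given as a unit quaternion [w, x, y, z].
In Python, from workcell import get_state, viewer, hand_in, finder, env gives the robot as it stands.
- The arm moves only by the tool arm_command, never from a script. Its argument "motion" is a list of rows, each an object of numbers: "x", "y", "z": the shift along the tool's x, y, z in mm; "rx", "ry", "rz": the turn, a rotation vector about the tool's x, y, z in degrees; "hand": the closure, from -1 (fully open) to 1 (shut). A call has 1 to 10 rows; each row is the pose to reach, as a shift and turn from the pose commanded when the call began, along the tool's axes at that moment; what a row does not reach only later rows make up. A row lasts 1/8 s, in which the tool goes at most 62.5 mm and 10.7 degrees, less where a joint would pass 70% of its speed; a pose out of reach is approached as far as the arm can. A call with a gripper value outside its range is refused whole. The fingers move at their own pace and stop on an object; "force" is the grip in N (left out, the last holds). Time passes only in rows, so rows that repeat a pose let the fingers close. It gives the time, the measured TCP pose, the force and the opening at its end, in the units of the state.
- get_state(): the state, without advancing time (a new reading comes with each control period).
- viewer.read_camera(name): name is "scene" or "top" or "wrist"; returns a dict with "image" (420x560x3 uint8, red, green, blue), "z_map" (420x560 float32, m along the optical axis (not along the pixel's ray), 0 where there is no reading), "intrinsics" (3x3 intrinsics, pixels), "rvec" (rotation vector, rad) and "tvec" (3), from world to camera coordinates, as OpenCV has them. Camera axes: x right, y down, z forward; pixel columns grow to the right and rows downward; lengths in m; the calibration is good to about 2 mm. A picture is of the moment at which its call begins.
- hand_in(): hands the job in, once; it reports no verdict.
Trained networks look in a picture, given as the dict that the camera call returned (one of the last four; its "shot" number tells which), for a name from the list of things; names that differ only in an ending like _2 or _b are one class to them, and where a whole thing is asked for, a point or a joint stands for the part that bears it (a point fixed in the world has none). Each returns a list of dicts, best first, with "score" (0 to 1); they miss things now and then, are a little off and sometimes report something else, mostly with a low value. They report only what shows in the picture. A call takes as long as a camera call. They do not tell look-alikes from the thing itself.
- finder.find_in(picture, query): "at" ([column, row] in pixels, amid what is visible of it).
- finder.masks_of(picture, query): "region" (420x560 bool, what is visible of it) and "at" ([column, row] in pixels, amid what is visible of it).
The state is a dict: "clock": time; "joint_pos": joint angles; "qvel": joint speeds; "tau": joint torques, N m; "tcp_pos": TCP position; "orientation": TCP orientation; "wrist_force": force on the tool from outside, world axes, zero at the start; "ft_torque": the same for the moment, N m; "finger_gap": finger opening in m.
Only numpy, scipy, OpenCV 4.12 (cv2) and the standard library are available. Lean on these libraries where they do the work, as an engineer would, in place of code of your own. Each camera call takes 0.05 s, during which the arm holds its last target.

### The job

The grater box is set up for coarse grating: lift the reversible plate off its two pins, turn it over so that the fine teeth face up, and seat it flat and fully home on the pins again, the big hole over the thick pin and the small hole over the thin one. Push the little drawer fully shut, so that it catches the gratings. The brown grooved rack is free for standing the plate on end while you change your grip; put the plate down by hand, never drop it or let it slap over, and leave the other things on the shelf alone.

Things in the scene. Friction and masses are not known exactly. Their poses are not given: they have to be found in the camera images.
- box: Narrow pine grater box, fixed. Body 160 mm (its x) by 52 mm (y), flat top 80 mm above the shelf, on a base board 176 x 84 x 10 mm. Origin: centre of the underside; z up; drawer opens towards its -x. Open hopper between two end decks with one brass pin each, at y 0. A seated plate lies on the 80 mm top and overhangs the body 6 mm on both long sides, so fingers can take its long edges.
- plate: Loose reversible grater plate, 150 mm (its x) by 64 mm (y), 8 mm thick, about 140 g, dark wooden frame round a sunk steel sheet. Origin: its centre, mid thickness. +z: out of the coarse face (13 large teeth), -z: out of the fine face (many tiny teeth). Starts on the box coarse face up, x along the box's x. Home and fine face up: x still along the box's x, z down, centre 84 mm above the shelf.
- thick_pin (a point): Point on the axis of the thick pin (12 mm diameter, 7 mm tall, tapered tip; at x +58 mm, y 0 of the box), 84 mm above the shelf: mid thickness of a seated plate.
- thin_pin (a point): Point on the axis of the thin pin (6 mm diameter, 7 mm tall, tapered tip; at x -58 mm, y 0 of the box), 84 mm above the shelf.
- thick_hole (a point): Centre, at mid thickness, of the plate's big round through hole (14.5 mm diameter, at x +58 mm, y 0 of the plate); falls on point thick_pin when the plate is home, either face up.
- thin_hole (a point): Centre, at mid thickness, of the plate's small through hole (10.5 mm along the plate's x, 8.5 mm along y, at x -58 mm, y 0 of the plate); falls on point thin_pin when the plate is home.
- drawer (a joint): Opening of the drawer in m: 0 fully shut, at most 0.07; starts open 0.020 to 0.045. It slides along the box's x, opening to -x, against about 1 N of friction, and stays where it is left.
- drawer_knob (a point): Front of the small brass drawer knob (16 mm diameter, standing 13 mm out of the drawer front), 34 mm above the shelf; with the drawer shut it lies at x -101 mm, y 0 of the box. The drawer front behind it is 50 mm wide and reaches from 12 to 54 mm above the shelf.
- rack: Grooved rack of brown-stained pine, fixed: block 98 mm (its x) by 120 mm (its y), 45 mm high. Origin: centre of the underside. Two straight grooves run along its y right through, at x +25 and -25 mm, each 13 mm wide and 30 mm deep (floor 15 mm above the shelf), both empty. The plate can stand on a short end in a groove, where it leans up to about 10 degrees.
- groove_a (a point): Middle of the floor of the groove at the rack's x +25 mm, 15 mm above the shelf.
- groove_b (a point): Middle of the floor of the groove at the rack's x -25 mm, 15 mm above the shelf.
- jar: Bystander: empty glass jar with a metal screw lid, 80 mm diameter, 115 mm tall; origin: centre of the underside.
- funnel: Bystander: green silicone funnel standing mouth down, 104 mm diameter, 104 mm tall, a hanging tab at its x +61 mm; origin: centre of the underside.
- strainer: Bystander: steel strainer lying bowl up-ended on its rim, 137 mm diameter, 52 mm tall, flat handle reaching 175 mm to its +y; origin: centre of the underside of the bowl.
- carousel: Bystander: white plastic spice carousel with six jars, 184 mm diameter, 200 mm tall, turns on its black foot; origin: centre of the underside.
Things that resemble listed ones, but are neither listed nor needed, are in the scene too. Several things have the shape of the plate; the one meant has the colours described above. Of the things that look like the box, the smaller one is meant.

How it is judged:
By the outcome, as a careful person would: the job done as asked, in the order asked, and still so for the second after the job is handed in, with the robot touching nothing.
It also fails if it takes over 67 s, if anything falls off the work surface, if the arm or the gripper's body presses on something with over 40 N, if the wrist force passes 120 N, or if a joint passes its speed limit or range.

## Working session

There is one attempt and no reset: what is moved stays moved. The work goes in short steps, Python scripts to look and compute and a tool call to move; the robot and the scene stay as the last step left them, time stands still between calls to the robot, and variables do not carry over. Pictures are saved under pics/ and viewed, and the job is handed in when it is done.

Besides the shell and the picture viewer there is one more tool, called after "Request:" as a command line: name --argument value ..., lists and objects as JSON in quotes. arm_command: Moves the arm, as the interface text tells. Its arguments: {"type":"object","properties":{"motion":{"type":"array","items":{"type":"object","properties":{"x":{"type":"number"},"y":{"type":"number"},"z":{"type":"number"},"rx":{"type":"number"},"ry":{"type":"number"},"rz":{"type":"number"},"hand":{"type":"number"}}}},"force":{"type":"number"}},"required":["motion"]}

```bash
ls; mkdir -p pics; cat > h.py <<'E'
import numpy as np, cv2
from workcell import get_state, viewer, hand_in, finder, env
def cam(n):
    p=viewer.read_camera(n); return p
def save(p,f): cv2.imwrite('pics/'+f,cv2.cvtColor(p['image'],cv2.COLOR_RGB2BGR))
def world(p):
    z=p['z_map'].astype(float); K=np.array(p['intrinsics']); R=cv2.Rodrigues(np.array(p['rvec'],float))[0]; t=np.array(p['tvec'],float).ravel()
    v,u=np.mgrid[0:z.shape[0],0:z.shape[1]]
    c=np.stack([(u-K[0,2])/K[0,0]*z,(v-K[1,2])/K[1,1]*z,z],-1)
    w=(c-t)@R
    w[z==0]=np.nan
    return w
def proj(p,P):
    return cv2.projectPoints(np.atleast_2d(np.array(P,float)),np.array(p['rvec'],float),np.array(p['tvec'],float),np.array(p['intrinsics']),None)[0][:,0]
def Rq(q):
    w,x,y,z=q
    from scipy.spatial.transform import Rotation as R
    return R.from_quat([x,y,z,w]).as_matrix()
E
python3 - <<'E'
from h import *
s=get_state(); print({k:np.round(v,3) for k,v in s.items()})
for n in ['scene','top']:
    p=cam(n); save(p,n+'0.png')
    w=world(p); np.save(n+'w.npy',w)
    for q in ['box','plate','thick_pin','thin_hole','drawer_knob','rack','jar','funnel','strainer','carousel']:
        for r in finder.find_in(p,q)[:4]:
            u,v=map(int,np.round(r['at'])); print(n,q,round(r['score'],2),(u,v),np.round(w[v,u],3))
print(env.tcp_to_grasp, [a for a in dir(env) if a[0]!='_'])
E
```

```text
pics
{'clock': np.float64(0.0), 'joint_pos': array([ 0.97 ,  0.314,  0.045,  1.304, -0.   ,  1.431]), 'qvel': array([-0.001,  0.   ,  0.001, -0.002, -0.001,  0.001]), 'tau': array([ 0.0000e+00, -4.8062e+01,  2.9854e+01,  1.9000e-02, -0.0000e+00,
        0.0000e+00]), 'tcp_pos': array([0.255, 0.515, 0.23 ]), 'orientation': array([-0.   ,  0.228,  0.974, -0.001]), 'wrist_force': array([ 0.609, -0.005, -0.012]), 'ft_torque': array([ 0.02 , -0.054, -0.05 ]), 'finger_gap': np.float64(0.085)}
scene box 0.82 (239, 214) [ 0.559 -0.175  0.034]
scene box 0.59 (379, 219) [0.376 0.245 0.086]
scene plate 0.81 (235, 200) [ 0.558 -0.19   0.085]
scene plate 0.63 (286, 229) [ 0.504 -0.019  0.005]
scene thick_pin 0.84 (239, 214) [ 0.559 -0.175  0.034]
scene thick_pin 0.73 (377, 222) [0.384 0.243 0.079]
scene thin_hole 0.94 (281, 232) [ 0.525 -0.024  0.004]
scene thin_hole 0.62 (233, 199) [ 0.556 -0.2    0.084]
scene drawer_knob 0.6 (260, 197) [ 0.452 -0.168  0.045]
scene drawer_knob 0.39 (385, 201) [0.25  0.211 0.067]
scene drawer_knob 0.33 (241, 214) [ 0.55  -0.174  0.029]
scene drawer_knob 0.23 (322
[... 513 characters left out ...]
3  0.084]
top plate 0.63 (264, 226) [ 0.502 -0.014  0.013]
top plate 0.22 (319, 236) [ 0.473 -0.165  0.036]
top thick_pin 0.85 (319, 236) [ 0.473 -0.165  0.036]
top thick_pin 0.72 (176, 298) [0.307 0.226 0.026]
top thin_hole 0.72 (266, 221) [ 0.516 -0.02   0.008]
top thin_hole 0.64 (334, 210) [ 0.542 -0.201  0.081]
top drawer_knob 0.86 (321, 248) [ 0.44  -0.172  0.018]
top drawer_knob 0.58 (169, 304) [0.29  0.245 0.024]
top rack 0.9 (194, 194) [0.589 0.175 0.045]
top jar 0.89 (112, 213) [0.535 0.376 0.113]
top funnel 0.9 (233, 135) [0.747 0.068 0.063]
top strainer 0.79 (403, 178) [ 0.63  -0.395  0.051]
top carousel 0.73 (439, 258) [ 0.413 -0.474  0.098]
0.0187 ['MotionError', 'tcp_to_grasp']
```

```bash
python3 - <<'E'
import cv2
a=cv2.imread('pics/top0.png'); 
cv2.imwrite('pics/top0c.png',cv2.resize(a[110:330,90:480],None,fx=2,fy=2,interpolation=cv2.INTER_CUBIC))
E
```

```text
(no output)
```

View pics/scene0.png

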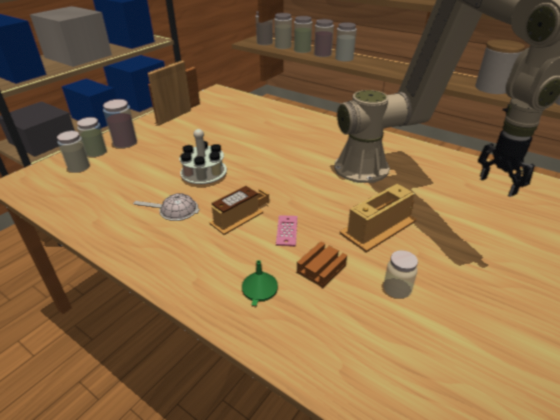

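```bash
sleep 1
```

```text
(no output)
```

View pics/top0c.png

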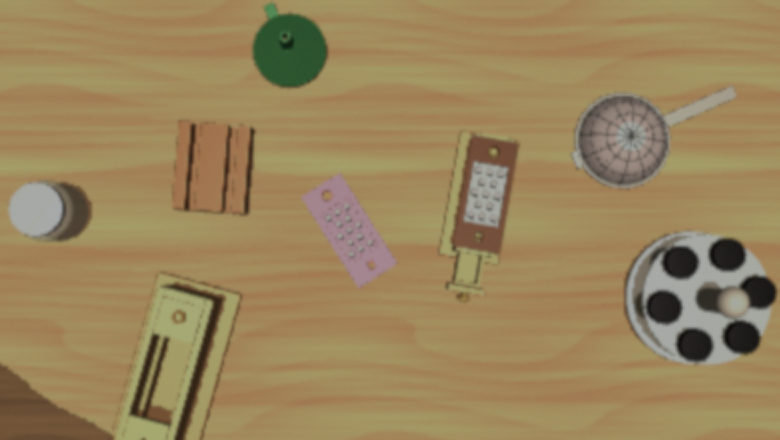

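```bash
python3 - <<'E'
from h import *
def rect(P):
    c,sz,a=cv2.minAreaRect((P[:,:2]*1000).astype(np.float32)); return np.round(c,1),np.round(sz,1),round(a,2)
for n in ['top','scene']:
    p=cam(n); w=world(p)
    for q in ['plate','rack','box','drawer_knob']:
        for r in finder.masks_of(p,q)[:3]:
            m=r['region']; P=w[m]; P=P[~np.isnan(P[:,0])]
            print(n,q,round(r['score'],2),np.round(r['at']),m.sum(), 'zmed',np.round(np.median(P[:,2]),3),'z95',np.round(np.percentile(P[:,2],95),3))
            if q in('plate','rack'):
                zt=np.median(P[:,2]); T=P[abs(P[:,2]-zt)<.006]; print('   ',rect(T),np.round(T.mean(0),4))
    # geometric: all points near
    for nm,(lo,hi,zl,zh) in dict(plate=((.45,-.26),(.68,-.12),.078,.096),rack=((.5,.1),(.68,.26),.038,.052),base=((.42,-.28),(.68,-.1),.006,.014)).items():
        f=w.reshape(-1,3); s=(f[:,0]>lo[0])&(f[:,0]<hi[0])&(f[:,1]>lo[1])&(f[:,1]<hi[1])&(f[:,2]>zl)&(f[:,2]<zh)
        print(n,nm,s.sum(),rect(f[s]),np.round(np.median(f[s],0),4))
    f=w.reshape(-1,3); s=(abs(f[:,0]-.5)<.3)&(abs(f[:,1])<.3); print('table z',np.nanpercentile(f[s][:,2],[20,30,50]))
p=cam('wrist'); save(p,'wrist0.png'); print(p['intrinsics'],p['rvec'],p['tvec'])
R=cv2.Rodrigues(np.array(p['rvec']))[0]; print('campos',-R.T@p['tvec']);
E
```

```text
top plate 0.57 [335. 207.] 1356 zmed 0.087 z95 0.092
    (array([ 550.1, -196.2]), array([ 64.3, 150.4]), 79.6) [ 0.5497 -0.1962  0.0871]
top plate 0.56 [263. 224.] 1177 zmed 0.007 z95 0.013
    (array([506.9, -14. ]), array([150. ,  63.7]), 31.51) [ 0.507  -0.0145  0.0072]
top plate 0.47 [196. 192.] 1652 zmed 0.044 z95 0.05
    (array([590.4, 172.1]), array([ 99. , 119.1]), 85.44) [0.5901 0.1712 0.0447]
top rack 0.96 [196. 192.] 1715 zmed 0.043 z95 0.05
    (array([590.6, 172.1]), array([ 99. , 119.6]), 85.44) [0.5906 0.1721 0.0447]
top box 0.88 [319. 235.] 771 zmed 0.014 z95 0.08
top box 0.77 [173. 295.] 4253 zmed 0.067 z95 0.117
top drawer_knob 0.83 [323. 250.] 326 zmed 0.022 z95 0.056
top drawer_knob 0.83 [167. 302.] 772 zmed 0.026 z95 0.069
top drawer_knob 0.41 [332. 208.] 1390 zmed 0.087 z95 0.092
top plate 1401 (array([ 549.7, -196.2]), array([ 64.5, 159.5]), 79.37) [ 0.5493 -0.196   0.0868]
top rack 1179 (array([590.8, 172.1]), array([ 99. , 120.1]), 85.41) [0.5911 0.1721 0.0452]
top base 468 (array([ 550.4, -190.4]), array([179.3, 255. ]), 89.56) [ 0.5398 -0.1656  0.0092]
ta
[... 553 characters left out ...]
0.07
scene drawer_knob 0.55 [384. 199.] 65 zmed 0.063 z95 0.067
scene drawer_knob 0.5 [264. 198.] 152 zmed 0.038 z95 0.054
scene plate 590 (array([ 553.2, -198.9]), array([ 69.4, 159.2]), 79.24) [ 0.5569 -0.1965  0.0863]
scene rack 820 (array([593.4, 169.7]), array([100.3, 121.6]), 85.03) [0.597  0.1719 0.0443]
scene base 267 (array([ 532.8, -189.6]), array([ 83.4, 219.5]), 77.35) [ 0.5789 -0.17    0.0101]
table z [-0.00233073 -0.00121977  0.00040396]
[[377.81478699   0.         279.17497288]
 [  0.         377.81478699 211.84460089]
 [  0.           0.           1.        ]] [-2.45665745 -1.52204067 -0.21876347] [-0.57423198 -0.03592057  0.37890423]
campos [0.19083838 0.54661688 0.37335207]
```

```bash
cat >> h.py <<'E'
from scipy.spatial.transform import Rotation as Ro, Slerp
import json
def toolR(h,tilt,jaw):  # d = cos(h),sin(h) horizontally * sin(tilt), down cos(tilt); jaw: angle of tool y dir in world (deg) must be perp to h
    h,tilt,jaw=np.radians([h,tilt,jaw])
    d=np.array([np.cos(h)*np.sin(tilt),np.sin(h)*np.sin(tilt),-np.cos(tilt)])
    y=np.array([np.cos(jaw),np.sin(jaw),0]); x=np.cross(y,d)
    return np.stack([x,y,d],1)
def cur():
    s=get_state(); return np.array(s['tcp_pos']),Rq(s['orientation'])
def plan(waypts,dec=0,rdec=0,hand=None,start=None,vmax=60,wmax=10):
    """waypts list of (pos,R,nextra). prints rows from current pose"""
    p0,R0=start or cur(); rows=[]; a,A=p0,R0
    for (b,B,ex) in waypts:
        ang=np.degrees(Ro.from_matrix(A.T@B).magnitude()); n=max(1,int(np.ceil(max(np.linalg.norm(b-a)*1000/vmax,ang/wmax))))
        sl=Slerp([0,1],Ro.from_matrix([A,B]))
        for i in range(1,n+1):
            P=a+(b-a)*i/n; M=sl(i/n).as_matrix(); rows.append((P,M))
        rows+= [(b,B)]*ex
        a,A=b,B
    out=[]; s0=(p0,R0)
    for k,(P,M) in enumerate(rows):
        if k%10==0 and k: print('--call',json.dumps(out)); out=[]; s0=rows[k-1]
        t=s0[1].T@(P-s0[0])*1000; r=np.degrees(Ro.from_matrix(s0[1].T@M).as_rotvec())
        d={k_:round(float(v),dec) for k_,v in zip('xyz',t)}; d.update({k_:round(float(v),rdec) for k_,v in zip(('rx','ry','rz'),r)})
        d={k_:(int(v) if v==int(v) else v) for k_,v in d.items() if abs(v)>0}
        if hand is not None: d['hand']=hand
        out.append(d)
    print('--call',json.dumps(out)); print(len(rows),'rows')
E
python3 - <<'E'
from h import *
R=toolR(-10.4,45,79.6); d=R[:,2]; P=np.array([.550,-.1965,.084])
pre=P+.024*d-.10*d
p,A=cur()
R0=toolR(-10.4,0,79.6)
plan([(np.array([.42,.1,.30]),R0,0),(pre-np.array([0,0,-.04]),R,0),(pre,R,1)])
print(pre)
E
```

```text
--call [{"x": -41, "y": -37, "z": -9, "rz": -2}, {"x": -83, "y": -75, "z": -17, "rz": -4}, {"x": -124, "y": -112, "z": -26, "rz": -6}, {"x": -166, "y": -149, "z": -34, "rz": -8}, {"x": -207, "y": -187, "z": -43, "rz": -10}, {"x": -249, "y": -224, "z": -52, "rz": -12}, {"x": -290, "y": -261, "z": -60, "rz": -14}, {"x": -332, "y": -299, "z": -69, "rz": -16}, {"x": -364, "y": -336, "z": -48, "rx": -1, "ry": -7, "rz": -16}, {"x": -397, "y": -373, "z": -28, "rx": -2, "ry": -15, "rz": -16}]
--call [{"x": -15, "y": -45, "z": 25, "ry": -8}, {"x": -31, "y": -89, "z": 50, "ry": -15}, {"x": -46, "y": -134, "z": 76, "ry": -22}, {"x": -61, "y": -179, "z": 101, "ry": -30}, {"x": -51, "y": -179, "z": 139, "ry": -30}, {"x": -51, "y": -179, "z": 139, "ry": -30}]
16 rows
[ 0.49714276 -0.18679888  0.13774012]
```

View pics/wrist0.png

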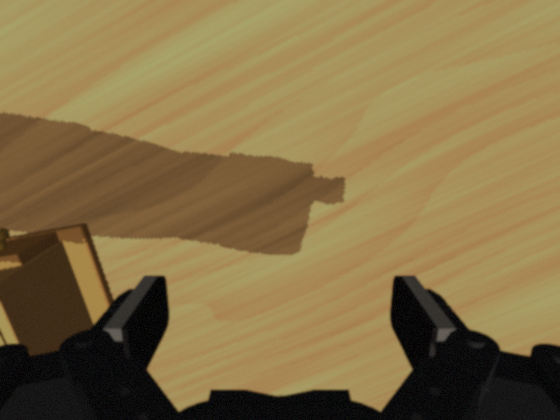

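Request:
arm_command --motion '[{"x":-41,"y":-37,"z":-9,"rz":-2,"hand":-1},{"x":-83,"y":-75,"z":-30,"rz":-4,"hand":-1},{"x":-124,"y":-112,"z":-45,"rz":-6,"hand":-1},{"x":-166,"y":-149,"z":-55,"rz":-8,"hand":-1},{"x":-207,"y":-187,"z":-60,"rz":-10,"hand":-1},{"x":-249,"y":-224,"z":-65,"rz":-12,"hand":-1},{"x":-290,"y":-261,"z":-69,"rz":-14,"hand":-1},{"x":-332,"y":-299,"z":-69,"rz":-16,"hand":-1},{"x":-364,"y":-336,"z":-48,"rx":-1,"ry":-7,"rz":-16,"hand":-1},{"x":-397,"y":-373,"z":-28,"rx":-2,"ry":-15,"rz":-16,"hand":-1}]'

```text
invalid input at $.motion[0]: expected keys x, y, z, rx, ry, rz, hand
```

Request:
arm_command --motion '[{"x":-15,"y":-45,"z":25,"ry":-8},{"x":-31,"y":-89,"z":50,"ry":-15},{"x":-46,"y":-134,"z":76,"ry":-22},{"x":-61,"y":-179,"z":101,"ry":-30},{"x":-51,"y":-179,"z":139,"ry":-30},{"x":-51,"y":-179,"z":139,"ry":-30},{"x":-51,"y":-179,"z":139,"ry":-30}]'

```text
invalid input at $.motion[0]: expected keys x, y, z, rx, ry, rz, hand
```

```bash
python3 - <<'E'
from h import *
p,R=cur(); s=get_state(); print(p,s['joint_pos'].round(2) if hasattr(s['joint_pos'],'round') else s['joint_pos'])
T=toolR(-10.4,45,79.6); print('rot err',np.degrees(Ro.from_matrix(R.T@T).as_rotvec()).round(2), R[:,2].round(3))
c=cam('wrist'); save(c,'w1.png'); w=world(c)
f=w.reshape(-1,3)
for r in finder.masks_of(c,'plate')[:2]:
    P=w[r['region']]; P=P[~np.isnan(P[:,0])]; z=np.median(P[:,2]); T=P[abs(P[:,2]-z)<.005]
    print(r['score'],r['at'],len(P),z,cv2.minAreaRect((T[:,:2]*1000).astype(np.float32)))
E
```

```text
[0.25572537 0.51503203 0.23132487] [ 0.97  0.31  0.05  1.3  -0.    1.43]
rot err [ -6.28 -44.7  -15.17] [ 0.  0. -1.]
```

View pics/w1.png

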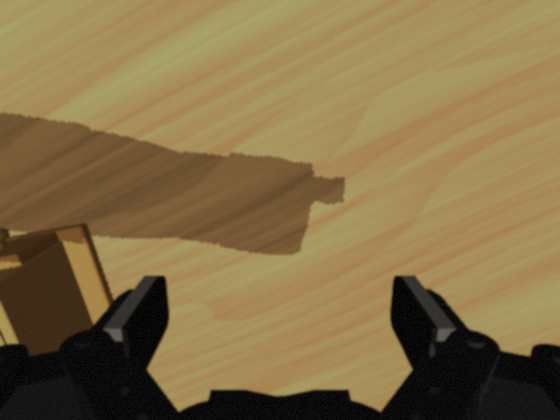

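The picture is unchanged from the start because the call was refused: every row needs all seven keys. I'm resending with all of them.

Request:
arm_command --motion '[{"x":-41,"y":-37,"z":-15,"rx":0,"ry":0,"rz":-2,"hand":-1},{"x":-83,"y":-75,"z":-30,"rx":0,"ry":0,"rz":-4,"hand":-1},{"x":-124,"y":-112,"z":-45,"rx":0,"ry":0,"rz":-6,"hand":-1},{"x":-166,"y":-149,"z":-55,"rx":0,"ry":0,"rz":-8,"hand":-1},{"x":-207,"y":-187,"z":-60,"rx":0,"ry":0,"rz":-10,"hand":-1},{"x":-249,"y":-224,"z":-65,"rx":0,"ry":0,"rz":-12,"hand":-1},{"x":-290,"y":-261,"z":-69,"rx":0,"ry":0,"rz":-14,"hand":-1},{"x":-332,"y":-299,"z":-69,"rx":0,"ry":0,"rz":-16,"hand":-1},{"x":-364,"y":-336,"z":-48,"rx":-1,"ry":-7,"rz":-16,"hand":-1},{"x":-397,"y":-373,"z":-28,"rx":-2,"ry":-15,"rz":-16,"hand":-1}]'

```text
clock: 3.0
tcp_pos: [0.4468, 0.0023, 0.2592]
orientation: [0.133, 0.089, 0.987, -0.013]
wrist_force: [-0.2, -0.5, 0.5]
finger_gap: 0.0855
```

Request:
arm_command --motion '[{"x":-15,"y":-45,"z":25,"rx":0,"ry":-8,"rz":0,"hand":-1},{"x":-31,"y":-89,"z":50,"rx":0,"ry":-15,"rz":0,"hand":-1},{"x":-46,"y":-134,"z":76,"rx":0,"ry":-22,"rz":0,"hand":-1},{"x":-61,"y":-179,"z":101,"rx":0,"ry":-30,"rz":0,"hand":-1},{"x":-51,"y":-179,"z":139,"rx":0,"ry":-30,"rz":0,"hand":-1},{"x":-51,"y":-179,"z":139,"rx":0,"ry":-30,"rz":0,"hand":-1},{"x":-51,"y":-179,"z":139,"rx":0,"ry":-30,"rz":0,"hand":-1}]'

```text
clock: 3.88
tcp_pos: [0.5004, -0.1889, 0.143]
orientation: [0.378, 0.082, 0.922, -0.033]
wrist_force: [-0.4, 0.3, -0.3]
finger_gap: 0.0854
```

```bash
python3 - <<'E'
from h import *
p,R=cur(); s=get_state(); print(s['clock'],p,np.round(s['joint_pos'],2))
T=toolR(-10.4,45,79.6); print('rot err',np.degrees(Ro.from_matrix(R.T@T).as_rotvec()).round(2), R[:,2].round(3))
c=cam('wrist'); save(c,'w2.png'); w=world(c)
for q in ['plate','thick_hole']:
  for r in finder.masks_of(c,q)[:2]:
    P=w[r['region']]; P=P[~np.isnan(P[:,0])]; z=np.median(P[:,2]); T=P[abs(P[:,2]-z)<.005]
    print(q,r['score'],r['at'],len(P),z,cv2.minAreaRect((T[:,:2]*1000).astype(np.float32)))
E
```

```text
3.875 [ 0.50039187 -0.18894309  0.14296676] [-0.72 -0.14 -1.03 -0.02  0.37 -0.41]
rot err [ 0.2  -0.41  0.13] [ 0.691 -0.123 -0.712]
plate 0.89 [544.8, 39.9] 3246 0.006700197429509771 ((530.55615234375, -28.496566772460938), (119.11158752441406, 18.658649444580078), 32.18025207519531)
plate 0.81 [278.8, 186.0] 16195 0.08665369822919622 ((550.3724975585938, -199.0533447265625), (64.19974517822266, 152.4380340576172), 79.51134490966797)
thick_hole 0.77 [547.5, 36.5] 3240 0.00669933922010236 ((530.55615234375, -28.496566772460938), (119.11158752441406, 18.658649444580078), 32.18025207519531)
thick_hole 0.57 [279.6, 185.3] 16300 0.08665273296448475 ((550.3743896484375, -199.02255249023438), (64.19831085205078, 152.4415740966797), 79.54127502441406)
```

View pics/w2.png

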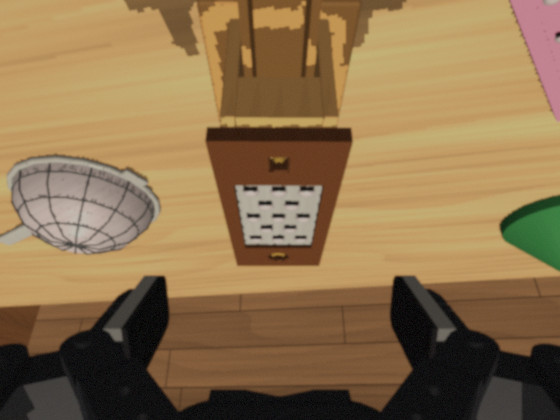

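```bash
python3 - <<'E'
from h import *
R=toolR(-10.4,45,79.6); d=R[:,2]; P=np.array([.549,-.1985,.084])
print(P+.024*d)
plan([(P+.024*d-.03*d,R,0),(P+.024*d,R,2)],dec=1,rdec=1,vmax=40)
E
```

```text
[ 0.56569176 -0.20156351  0.06702944]
--call [{"x": 3.7, "y": -0.5, "z": 35.5, "rx": 0.1, "ry": -0.1, "rz": 0.1}, {"x": 7.5, "y": -1, "z": 71, "rx": 0.2, "ry": -0.3, "rz": 0.2}, {"x": 7.3, "y": -1.1, "z": 101, "rx": 0.2, "ry": -0.3, "rz": 0.2}, {"x": 7.3, "y": -1.1, "z": 101, "rx": 0.2, "ry": -0.3, "rz": 0.2}, {"x": 7.3, "y": -1.1, "z": 101, "rx": 0.2, "ry": -0.3, "rz": 0.2}]
5 rows
```

Request:
arm_command --motion '[{"x":3,"y":-0.5,"z":30,"rx":0,"ry":0,"rz":0,"hand":-1},{"x":5,"y":-1,"z":60,"rx":0,"ry":0,"rz":0,"hand":-1},{"x":5,"y":-1,"z":60,"rx":0,"ry":0,"rz":0,"hand":-1}]'

```text
clock: 4.4
tcp_pos: [0.5397, -0.197, 0.0965]
orientation: [0.377, 0.082, 0.922, -0.032]
wrist_force: [-1.5, -0.3, 0.5]
finger_gap: 0.0854
```

```bash
python3 - <<'E'
from h import *
s=get_state(); print(np.round(s['joint_pos'],2))
R=toolR(-10.4,45,79.6); d=R[:,2]; P=np.array([.549,-.1985,.084])
plan([(P+.024*d,R,2)],dec=1,rdec=1,vmax=40)
E
```

```text
[-0.67  0.05 -1.03 -0.22  0.34 -0.36]
--call [{"x": 1.8, "z": 39.5, "rx": 0.3, "ry": -0.6, "rz": 0.2}, {"x": 1.8, "z": 39.5, "rx": 0.3, "ry": -0.6, "rz": 0.2}, {"x": 1.8, "z": 39.5, "rx": 0.3, "ry": -0.6, "rz": 0.2}]
3 rows
```

```bash
python3 - <<'E'
from h import *
R=toolR(-10.4,35,79.6); d=R[:,2]; P=np.array([.549,-.1985,.084])
plan([(P-.008*d,R,1)],dec=1,rdec=1,vmax=40)
E
```

```text
--call [{"x": 0.7, "y": 0.2, "z": 7.6, "rx": 0.3, "ry": 9.4, "rz": 0.2}, {"x": 0.7, "y": 0.2, "z": 7.6, "rx": 0.3, "ry": 9.4, "rz": 0.2}]
2 rows
```

Request:
arm_command --motion '[{"x":0.5,"y":0,"z":4,"rx":0.2,"ry":5,"rz":0.1,"hand":-1},{"x":0.7,"y":0.2,"z":7.6,"rx":0.3,"ry":9.4,"rz":0.2,"hand":-1},{"x":0.7,"y":0.2,"z":7.6,"rx":0.3,"ry":9.4,"rz":0.2,"hand":-1}]'

```text
clock: 4.78
tcp_pos: [0.5464, -0.1995, 0.095]
orientation: [0.303, 0.086, 0.949, -0.029]
wrist_force: [0.4, 0.3, -0.6]
finger_gap: 0.0854
```

```bash
python3 - <<'E'
from h import *
s=get_state(); print(np.round(s['joint_pos'],2))
R=toolR(-10.4,35,79.6); d=R[:,2]; P=np.array([.549,-.1985,.084])
plan([(P+.024*d,R,2)],dec=1,rdec=1,vmax=16)
E
```

```text
[-0.61  0.07 -0.85  0.07  0.24 -0.36]
--call [{"x": 1.6, "y": 0.5, "z": 11.4, "rx": -0.1, "ry": 0.1}, {"x": 3.1, "y": 1, "z": 22.9, "rx": -0.1, "ry": 0.3}, {"x": 4.7, "y": 1.6, "z": 34.3, "rx": -0.2, "ry": 0.4, "rz": 0.1}, {"x": 4.7, "y": 1.6, "z": 34.3, "rx": -0.2, "ry": 0.4, "rz": 0.1}, {"x": 4.7, "y": 1.6, "z": 34.3, "rx": -0.2, "ry": 0.4, "rz": 0.1}]
5 rows
```

Request:
arm_command --motion '[{"x":1.6,"y":0.5,"z":11.4,"rx":0,"ry":0.1,"rz":0,"hand":-1},{"x":3.1,"y":1,"z":23,"rx":-0.1,"ry":0.3,"rz":0,"hand":-1},{"x":4.7,"y":1.6,"z":34.3,"rx":-0.2,"ry":0.4,"rz":0.1,"hand":-1},{"x":4.7,"y":1.6,"z":34.3,"rx":-0.2,"ry":0.4,"rz":0.1,"hand":-1}]'

```text
clock: 5.28
tcp_pos: [0.5596, -0.1999, 0.0591]
orientation: [0.296, 0.088, 0.951, -0.025]
wrist_force: [-1.2, 0.2, -0.4]
finger_gap: 0.0854
```

```bash
python3 - <<'E'
from h import *
s=get_state(); print(np.round(s['joint_pos'],2),s['tcp_pos'],s['wrist_force'])
for n in ['wrist','scene']:
    c=cam(n); save(c,n+'3.png')
E
```

```text
[-0.6   0.16 -0.86 -0.01  0.23 -0.35] [ 0.55964364 -0.19986443  0.05911062] [-1.16039423  0.22100792 -0.37204305]
```

View pics/wrist3.png

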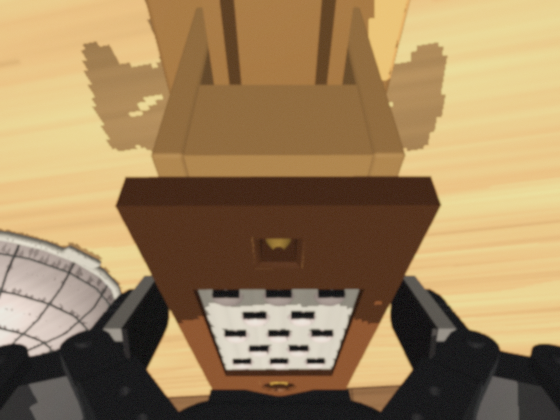

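Request:
arm_command --motion '[{"x":0,"y":0,"z":-4,"rx":0,"ry":0,"rz":0,"hand":-1},{"x":0,"y":0,"z":-4,"rx":0,"ry":0,"rz":0,"hand":1},{"x":0,"y":0,"z":-4,"rx":0,"ry":0,"rz":0,"hand":1},{"x":0,"y":0,"z":-4,"rx":0,"ry":0,"rz":0,"hand":1},{"x":0,"y":0,"z":-4,"rx":0,"ry":0,"rz":0,"hand":1},{"x":0,"y":0,"z":-4,"rx":0,"ry":0,"rz":0,"hand":1}]' --force 30

```text
clock: 6.12
tcp_pos: [0.5584, -0.2002, 0.0652]
orientation: [0.298, 0.088, 0.95, -0.026]
wrist_force: [-5.2, 0.9, 5.2]
finger_gap: 0.0635
```

```bash
python3 - <<'E'
from h import *
s=get_state(); print(np.round(s['joint_pos'],2),s['tcp_pos'],s['wrist_force'],s['finger_gap'],s['ft_torque'])
p,R=cur(); print(np.round(R,4).tolist())
np.savez('home1.npz',p=p,R=R)
c=cam('wrist'); save(c,'w4.png')
w=world(c); m=finder.masks_of(c,'plate')[0]; P=w[m['region']]; P=P[~np.isnan(P[:,0])]; T=P[abs(P[:,2]-.087)<.005]
print(m['score'],m['at'],cv2.minAreaRect((T[:,:2]*1000).astype(np.float32)),np.median(P[:,2]))
E
```

```text
[-0.6   0.15 -0.86 -0.    0.23 -0.35] [ 0.55839375 -0.2002055   0.06524925] [-5.16109465  0.92460124  5.22538593] 0.063516230017841 [0.26874776 0.54946483 0.08279927]
[[-0.8067, 0.1823, 0.5622], [0.1508, 0.9832, -0.1025], [-0.5714, 0.0021, -0.8207]]
0.67 [278.8, 253.4] ((550.8009033203125, -199.32708740234375), (69.18061828613281, 152.47743225097656), 79.0381088256836) 0.08695624363422823
```

View pics/w4.png

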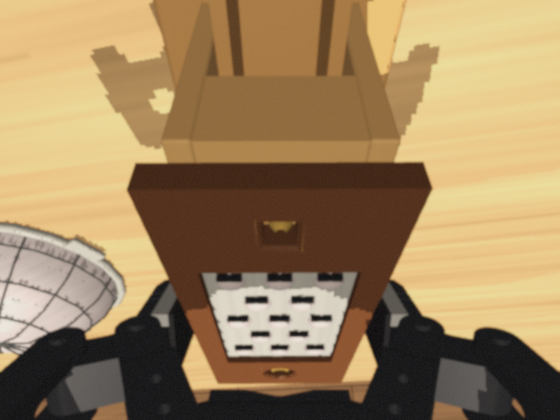

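Request:
arm_command --motion '[{"x":-3,"y":0,"z":-4,"rx":0,"ry":0,"rz":0,"hand":1},{"x":-6,"y":0,"z":-8,"rx":0,"ry":0,"rz":0,"hand":1},{"x":-11,"y":0,"z":-16,"rx":0,"ry":0,"rz":0,"hand":1},{"x":-23,"y":0,"z":-33,"rx":0,"ry":0,"rz":0,"hand":1},{"x":-34,"y":0,"z":-49,"rx":0,"ry":0,"rz":0,"hand":1},{"x":-46,"y":0,"z":-66,"rx":0,"ry":0,"rz":0,"hand":1},{"x":-46,"y":0,"z":-66,"rx":0,"ry":0,"rz":0,"hand":1},{"x":-46,"y":0,"z":-66,"rx":0,"ry":0,"rz":0,"hand":1}]'

```text
clock: 7.22
tcp_pos: [0.5578, -0.2, 0.1443]
orientation: [0.297, 0.088, 0.95, -0.026]
wrist_force: [0.3, 0.9, -0.8]
finger_gap: 0.0632
```

```bash
python3 - <<'E'
from h import *
s=get_state(); print(np.round(s['joint_pos'],2),s['tcp_pos'],s['wrist_force'],s['finger_gap'])
p,R=cur(); print('dp',(p-np.load('home1.npz')['p'])*1000, np.degrees(Ro.from_matrix(np.load('home1.npz')['R'].T@R).as_rotvec()))
c=cam('wrist'); save(c,'w5.png'); c=cam('scene'); save(c,'s5.png')
w=world(c)
# plate pts in scene
for m in finder.masks_of(c,'plate')[:3]:
    P=w[m['region']]; P=P[~np.isnan(P[:,0])]; print(m['score'],m['at'],np.median(P,0))
# box bodies now visible, fit drawer & pins from wrist? 
E
python3 -c "
import cv2;a=cv2.imread('pics/s5.png');cv2.imwrite('pics/s5c.png',cv2.resize(a[100:330,130:430],None,fx=2.5,fy=2.5))"
```

```text
[-0.6   0.01 -0.75  0.25  0.23 -0.35] [ 0.55784921 -0.19998268  0.14432602] [ 0.30275742  0.87821987 -0.78400683] 0.06324726688415644
dp [-0.54454595  0.22281912 79.07677202] [-0.02761262  0.11319078  0.01907202]
0.68 [287.4, 228.2] [ 0.51253297 -0.01388434  0.00657512]
0.56 [227.1, 182.0] [ 0.57728747 -0.20454229  0.16472917]
0.17 [398.4, 274.6] [0.55871878 0.39110782 0.08073211]
```

View pics/w5.png

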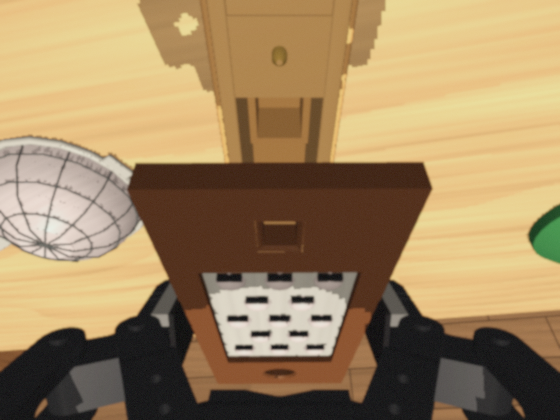

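View pics/s5c.png

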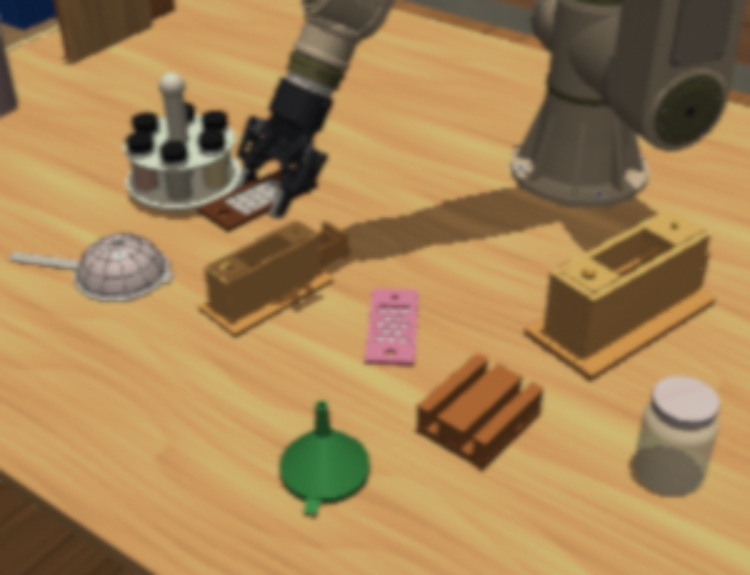

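```bash
cat >> h.py <<'E'
def Rz(a): return Ro.from_euler('z',a,degrees=True).as_matrix()
def axang(ax,deg): return Ro.from_rotvec(np.radians(deg)*np.array(ax,float)).as_matrix()
H=np.load('home1.npz') if __import__('os').path.exists('home1.npz') else None
if H is not None:
    yaw=-10.5
    Rp_home=Rz(yaw)
    ex=Rp_home[:,0]; C_home=np.array([.5505,-.1987,.084])
    Rtp=H['R'].T@Rp_home; ctp=H['R'].T@(C_home-H['p'])
    ctp[1]=0
def tool_from_plate(Cp,Rp,Rtp_,ctp_):
    R=Rp@Rtp_.T; return Cp-R@ctp_, R
GY=-4.6; gdir=np.array([np.cos(np.radians(GY)),np.sin(np.radians(GY)),0]); gn=np.array([-gdir[1],gdir[0],0]) # gn ~ +y
def stand_R(lean): # thick end down, coarse facing -gn; lean>0: top towards -gn
    Rp=np.stack([np.array([0,0,-1.]),gdir,-gn],1)
    return axang(gdir,lean)@Rp
E
python3 - <<'E'
from h import *
print(ctp*1000, np.round(Rtp,3).tolist())
Rp=stand_R(0); print(np.linalg.det(Rp)); L=stand_R(5); print('top dir',-L[:,0])
g=np.array([.5915,.170,0])-.025*gn; print('groove',g)
np.save('groove.npy',g)
C=g+np.array([0,0,.20]); p,R=tool_from_plate(C,stand_R(5),Rtp,ctp)
print(p,R.round(3).tolist())
mid=np.array([.52,-.05,.24])
p0,R0=cur()
Rm=Slerp([0,1],Ro.from_matrix([R0,R]))(.45).as_matrix()
plan([(mid,Rm,0),(p,R,3)],vmax=35)
E
```

```text
[ -4.11983161   0.         -19.97971728] [[-0.821, 0.001, -0.571], [0.0, 1.0, 0.002], [0.571, 0.002, -0.821]]
1.0
top dir [-0.0069898 -0.086875   0.9961947]
groove [0.58949503 0.14508053 0.        ]
[0.59108773 0.16439462 0.19362887] [[0.041, 0.997, 0.071], [0.496, -0.082, 0.864], [0.867, -0.0, -0.498]]
--call [{"y": 23, "z": -19, "rx": -2, "ry": 6, "rz": 7}, {"x": -1, "y": 47, "z": -39, "rx": -3, "ry": 11, "rz": 14}, {"x": -1, "y": 70, "z": -58, "rx": -5, "ry": 17, "rz": 20}, {"x": -1, "y": 94, "z": -77, "rx": -6, "ry": 23, "rz": 27}, {"x": -2, "y": 117, "z": -96, "rx": -8, "ry": 28, "rz": 34}, {"x": -2, "y": 141, "z": -116, "rx": -9, "ry": 34, "rz": 41}, {"x": -2, "y": 173, "z": -107, "rx": -11, "ry": 40, "rz": 48}, {"x": -1, "y": 205, "z": -99, "rx": -12, "ry": 46, "rz": 55}, {"x": -1, "y": 237, "z": -91, "rx": -14, "ry": 52, "rz": 62}, {"x": -1, "y": 269, "z": -83, "rx": -16, "ry": 58, "rz": 69}]
--call [{"x": 15, "y": 15, "z": 26, "rx": -2, "ry": 6, "rz": 7}, {"x": 29, "y": 29, "z": 51, "rx": -3, "ry": 12, "rz": 14}, {"x": 44, "y": 44, "z": 77, "rx": -5, "ry": 18, "rz": 21}, {"x": 44, "y": 44, "z": 77, "rx": -5, "ry": 18, "rz": 21}, {"x": 44, "y": 44, "z": 77, "rx": -5, "ry": 18, "rz": 21}, {"x": 44, "y": 44, "z": 77, "rx": -5, "ry": 18, "rz": 21}]
16 rows
```

Request:
arm_command --motion '[{"x":0,"y":23,"z":-19,"rx":-2,"ry":6,"rz":7,"hand":1},{"x":-1,"y":47,"z":-39,"rx":-3,"ry":11,"rz":14,"hand":1},{"x":-1,"y":70,"z":-58,"rx":-5,"ry":17,"rz":20,"hand":1},{"x":-1,"y":94,"z":-77,"rx":-6,"ry":23,"rz":27,"hand":1},{"x":-2,"y":117,"z":-96,"rx":-8,"ry":28,"rz":34,"hand":1},{"x":-2,"y":141,"z":-116,"rx":-9,"ry":34,"rz":41,"hand":1},{"x":-2,"y":173,"z":-107,"rx":-11,"ry":40,"rz":48,"hand":1},{"x":-1,"y":205,"z":-99,"rx":-12,"ry":46,"rz":55,"hand":1},{"x":-1,"y":237,"z":-91,"rx":-14,"ry":52,"rz":62,"hand":1},{"x":-1,"y":269,"z":-83,"rx":-16,"ry":58,"rz":69,"hand":1}]'

```text
clock: 8.62
tcp_pos: [0.5624, 0.0732, 0.2132]
orientation: [-0.2, 0.55, 0.752, 0.302]
wrist_force: [-0.3, 0.5, -1.5]
finger_gap: 0.0634
```

Request:
arm_command --motion '[{"x":15,"y":15,"z":26,"rx":-2,"ry":6,"rz":7,"hand":1},{"x":29,"y":29,"z":51,"rx":-3,"ry":12,"rz":14,"hand":1},{"x":44,"y":44,"z":77,"rx":-5,"ry":18,"rz":21,"hand":1},{"x":44,"y":44,"z":77,"rx":-5,"ry":18,"rz":21,"hand":1},{"x":44,"y":44,"z":77,"rx":-5,"ry":18,"rz":21,"hand":1},{"x":44,"y":44,"z":77,"rx":-5,"ry":18,"rz":21,"hand":1}]'

```text
clock: 9.38
tcp_pos: [0.5923, 0.1642, 0.1963]
orientation: [-0.34, 0.631, 0.588, 0.375]
wrist_force: [-0.4, 0.6, -1.1]
finger_gap: 0.0634
```

```bash
cat > chk.py <<'E'
from h import *
import sys
tag=sys.argv[1]
s=get_state(); p,R=cur(); print(round(float(s['clock']),2),np.round(s['joint_pos'],2),'p',p.round(4),'F',np.round(s['wrist_force'],1),'gap',round(float(s['finger_gap']),4))
for n in sys.argv[2:]:
    c=cam(n); save(c,n+tag+'.png')
    a=c['image'][:,:,::-1]
    if n=='scene': cv2.imwrite('pics/scene%sc.png'%tag,cv2.resize(a[130:310,150:430],None,fx=2.8,fy=2.8,interpolation=cv2.INTER_CUBIC))
    if n=='top': cv2.imwrite('pics/top%sc.png'%tag,cv2.resize(a[110:330,90:480],None,fx=2,fy=2,interpolation=cv2.INTER_CUBIC))
    np.savez('pc_%s_%s.npz'%(n,tag),w=world(c),im=c['image'])
E
python3 chk.py 6 wrist scene top
python3 - <<'E'
from h import *
g=np.load('groove.npy')
C=g+np.array([0,0,.20]); p,R=tool_from_plate(C,stand_R(5),Rtp,ctp)
q,Q=cur(); print((q-p)*1000,np.degrees(Ro.from_matrix(Q.T@R).as_rotvec()))
E
```

```text
9.38 [-0.31  0.54 -0.12  1.29  1.02  1.12] p [0.5923 0.1642 0.1963] F [-0.4  0.6 -1.1] gap 0.0634
[ 1.06750516 -0.05830124  2.69103907] [ 0.08255489 -0.6270593   0.75920285]
```

View pics/wrist6.png

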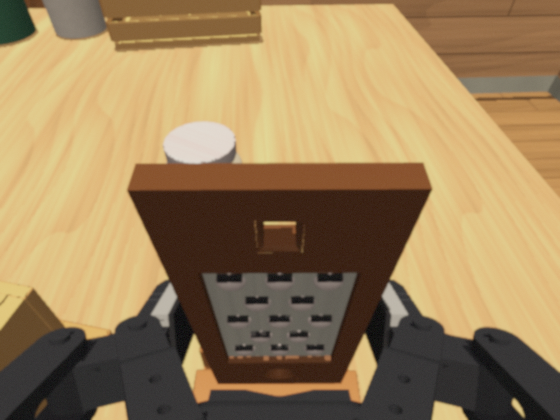

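View pics/scene6c.png

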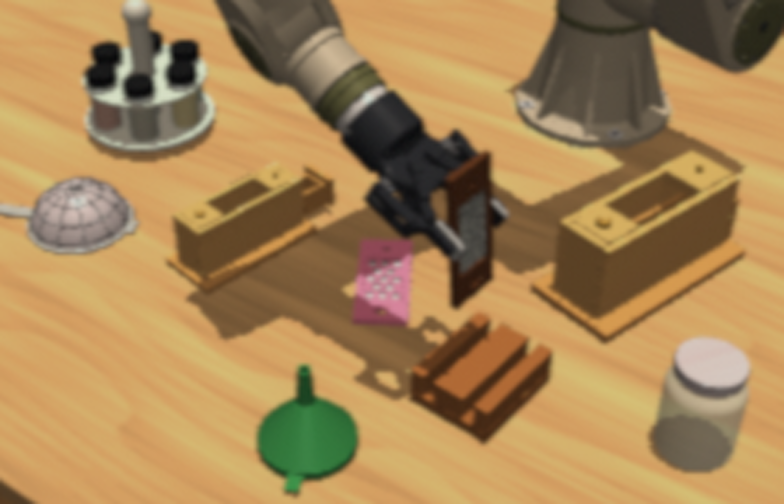

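```bash
python3 - <<'E'
from h import *
g=np.load('groove.npy'); q,Q=cur()
Cm=q+Q@ctp; Rm=Q@Rtp; print('model C',Cm.round(4),'xaxis',Rm[:,0].round(3),'n',Rm[:,2].round(3))
for n in ['scene','top']:
    c=cam(n); w=world(c)
    for m in finder.masks_of(c,'plate')[:3]:
        P=w[m['region']]; P=P[~np.isnan(P[:,0])]
        if abs(np.median(P[:,1])-.14)>.05 or np.median(P[:,2])<.1: continue
        L=(P-Cm)@Rm*1000
        print(n,m['score'],len(P),'local min',np.percentile(L,2,axis=0).round(1),'max',np.percentile(L,98,axis=0).round(1),'med',np.median(L,0).round(1))
        k=abs(L[:,2]-np.median(L[:,2]))<6; A=P[k]; c0=A.mean(0); u,s_,v=np.linalg.svd(A-c0); print('normal',v[2].round(3), 'rect',cv2.minAreaRect(L[k][:,:2].astype(np.float32)))
    f=w.reshape(-1,3); s=(f[:,0]>.5)&(f[:,0]<.68)&(f[:,1]>.1)&(f[:,1]<.26)&(f[:,2]>.038)&(f[:,2]<.052); T=f[s]
    l=np.stack([(T-g-.025*gn)@gn,(T-g)@gdir],1)*1000
    print(n,'rack',len(T),cv2.minAreaRect(l.astype(np.float32)),T[:,2].mean())
    h,_=np.histogram(l[:,0],bins=np.arange(-56,58,2)); print(h.tolist())
E
```

```text
model C [0.5906 0.145  0.2025] xaxis [ 0.02   0.097 -0.995] n [-0.073 -0.992 -0.098]
scene 0.86 740 local min [-74.1 -31.9  -5.6] max [73.8 33.5  3.9] med [-4.4  0.3 -2.4]
normal [0.08  0.992 0.096] rect ((0.268310546875, 0.7085494995117188), (151.96275329589844, 68.87721252441406), 0.18831004202365875)
scene rack 822 ((0.36052703857421875, 1.29095458984375), (124.62556457519531, 98.99493408203125), 89.70452880859375) 0.044261379072420226
[0, 0, 0, 12, 16, 21, 21, 17, 22, 12, 26, 35, 18, 1, 0, 0, 0, 1, 7, 17, 20, 20, 20, 19, 21, 18, 24, 15, 21, 26, 16, 23, 21, 20, 19, 19, 39, 19, 0, 0, 0, 0, 0, 8, 21, 16, 23, 22, 18, 26, 21, 32, 29, 0, 0, 0]
top 0.5 215 local min [-77.6 -33.4 -20.3] max [162.4  39.5   2. ] med [-62.7   1.   -0.7]
normal [-0.062 -0.994 -0.087] rect ((40.504356384277344, 4.9007110595703125), (241.34547424316406, 72.64865112304688), 1.811618447303772)
top rack 695 ((2.0227813720703125, -0.8254203796386719), (119.75496673583984, 98.19258880615234), 89.57696533203125) 0.04521863508264064
[0, 0, 0, 0, 5, 4, 0, 7, 11, 11, 14, 16, 15, 2, 0, 0, 0, 0, 0, 14, 26, 28, 21, 24, 11, 7, 6, 3, 8, 6, 6, 6, 15, 29, 21, 27, 27, 26, 4, 0, 0, 0, 0, 1, 32, 33, 30, 30, 35, 27, 34, 35, 26, 12, 0, 0]
```

```bash
python3 - <<'E'
from h import *
q,Q=cur(); 
Rt,_=Q,0
a=-.0055*gn
print(Q.T@np.array([0,0,1]))
plan([(q+a+[0,0,-.06],Q,0),(q+a+[0,0,-.106],Q,3)],dec=1,vmax=30)
E
```

```text
[ 0.87293816  0.01045719 -0.48771879]
--call [{"x": -18.4, "y": -0.2, "z": 8.2}, {"x": -36.7, "y": -0.4, "z": 16.3}, {"x": -55.1, "y": -0.6, "z": 24.5}, {"x": -75.1, "y": -0.9, "z": 35.7}, {"x": -95.2, "y": -1.1, "z": 46.9}, {"x": -95.2, "y": -1.1, "z": 46.9}, {"x": -95.2, "y": -1.1, "z": 46.9}, {"x": -95.2, "y": -1.1, "z": 46.9}]
8 rows
```

Request:
arm_command --motion '[{"x":-18.4,"y":-0.2,"z":8.2,"rx":0,"ry":0,"rz":0,"hand":1},{"x":-36.7,"y":-0.4,"z":16.3,"rx":0,"ry":0,"rz":0,"hand":1},{"x":-55,"y":-0.6,"z":24.5,"rx":0,"ry":0,"rz":0,"hand":1},{"x":-71.5,"y":-0.8,"z":33.8,"rx":0,"ry":0,"rz":0,"hand":1},{"x":-88,"y":-1,"z":43,"rx":0,"ry":0,"rz":0,"hand":1},{"x":-88,"y":-1,"z":43,"rx":0,"ry":0,"rz":0,"hand":1},{"x":-88,"y":-1,"z":43,"rx":0,"ry":0,"rz":0,"hand":1}]'

```text
clock: 10.6
tcp_pos: [0.5911, 0.1595, 0.0975]
orientation: [-0.341, 0.631, 0.588, 0.374]
wrist_force: [0.1, -1.3, -1.0]
finger_gap: 0.0637
```

```bash
cat > pl.py <<'E'
from h import *
g=np.load('groove.npy'); q,Q=cur(); s=get_state()
Cm=q+Q@ctp; Rm=Q@Rtp; b=Cm+.075*Rm[:,0]
print('C',Cm.round(4),'lean',np.degrees(np.arcsin(Rm[:,0]@gn)).round(2),'bottom u',((b-g)@gn*1000).round(2),'v',((b-g)@gdir*1000).round(1),'low z',((b[2]-.004*abs(Rm[2,2]))*1000).round(2),'F',np.round(s['wrist_force'],1),np.round(s['ft_torque'],2))
E
python3 pl.py; python3 chk.py 7 wrist scene; python3 - <<'E'
from h import *
g=np.load('groove.npy'); q,Q=cur()
Cm=q+Q@ctp; Rm=Q@Rtp
w=np.load('pc_scene_7.npz')['w'].reshape(-1,3)
L=(w-Cm)@Rm*1000; k=(abs(L[:,0])<80)&(abs(L[:,1])<40)&(abs(L[:,2])<9)
print(k.sum(),np.percentile(L[k],[2,98],axis=0).round(1),np.median(L[k],0).round(1))
E
```

```text
C [0.5896 0.1402 0.1037] lean 5.67 bottom u 2.51 v 1.1 low z 28.64 F [ 0.1 -1.3 -1. ] [-1.28  0.17 -0.01]
10.6 [-0.32  0.65 -0.2   1.11  1.01  1.11] p [0.5911 0.1595 0.0975] F [ 0.1 -1.3 -1. ] gap 0.0637
671 [[-73.8 -32.5  -7.6]
 [ 64.3  37.3   6.2]] [-11.4   1.8  -2.2]
```

View pics/scene7c.png

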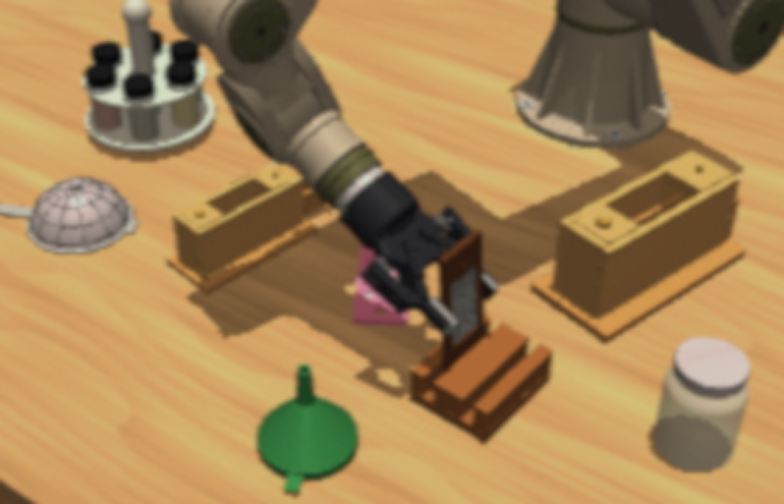

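```bash
python3 - <<'E'
from h import *
q,Q=cur()
plan([(q-.001*gn+[0,0,-.005],Q,0),(q-.0012*gn+[0,0,-.010],Q,0),(q-.0012*gn+[0,0,-.012],Q,2)],dec=1)
E
```

```text
--call [{"x": -4.9, "y": -0.1, "z": 1.6}, {"x": -9.3, "y": -0.1, "z": 3.8}, {"x": -11.1, "y": -0.1, "z": 4.8}, {"x": -11.1, "y": -0.1, "z": 4.8}, {"x": -11.1, "y": -0.1, "z": 4.8}]
5 rows
```

Request:
arm_command --motion '[{"x":-4.9,"y":-0.1,"z":1.6,"rx":0,"ry":0,"rz":0,"hand":1},{"x":-9.3,"y":-0.1,"z":3.8,"rx":0,"ry":0,"rz":0,"hand":1},{"x":-10.2,"y":-0.1,"z":4.3,"rx":0,"ry":0,"rz":0,"hand":1},{"x":-10.2,"y":-0.1,"z":4.3,"rx":0,"ry":0,"rz":0,"hand":1}]'

```text
clock: 11.2
tcp_pos: [0.591, 0.1585, 0.0866]
orientation: [-0.341, 0.631, 0.588, 0.374]
wrist_force: [0.6, -0.6, -2.2]
finger_gap: 0.0637
```

```bash
python3 pl.py
```

```text
C [0.5895 0.1391 0.0927] lean 5.69 bottom u 1.46 v 1.2 low z 17.69 F [ 0.6 -0.6 -2.2] [-0.94  0.05  0.  ]
```

```bash
python3 - <<'E'
from h import *
g=np.load('groove.npy'); q,Q=cur(); Cm=q+Q@ctp; Rm=Q@Rtp; b=Cm+.075*Rm[:,0]
R2=axang(gdir,1.8)@Rm
def T(du,zlow):
    b2=b+gn*du; b2=b2.copy(); b2[2]=zlow+.004*abs(R2[2,2]); C=b2-.075*R2[:,0]; return tool_from_plate(C,R2,Rtp,ctp)
a=T(.0004,.0172);c=T(.0004,.0146)
plan([(a[0],a[1],0),(c[0],c[1],2)],dec=1,rdec=1)
E
```

```text
--call [{"x": -0.9, "z": -1.5, "ry": 1.8}, {"x": -3.1, "z": -0.3, "ry": 1.8}, {"x": -3.1, "z": -0.3, "ry": 1.8}, {"x": -3.1, "z": -0.3, "ry": 1.8}]
4 rows
```

Request:
arm_command --motion '[{"x":-0.9,"y":0,"z":-1.5,"rx":0,"ry":1.8,"rz":0,"hand":1},{"x":-2,"y":0,"z":-0.9,"rx":0,"ry":1.8,"rz":0,"hand":1},{"x":-3.1,"y":0,"z":-0.3,"rx":0,"ry":1.8,"rz":0,"hand":1},{"x":-3.1,"y":0,"z":-0.3,"rx":0,"ry":1.8,"rz":0,"hand":1},{"x":-3.1,"y":0,"z":-0.3,"rx":0,"ry":1.8,"rz":0,"hand":1}]'

```text
clock: 11.82
tcp_pos: [0.591, 0.1569, 0.0854]
orientation: [-0.35, 0.625, 0.582, 0.384]
wrist_force: [-3.5, -1.1, 6.0]
finger_gap: 0.0634
```

```bash
python3 pl.py
```

```text
C [0.5895 0.1373 0.0909] lean 7.52 bottom u 2.04 v 1.3 low z 16.07 F [-3.5 -1.1  6. ] [0.01 0.6  0.42]
```

Request:
arm_command --motion '[{"x":0,"y":0,"z":0,"rx":0,"ry":0,"rz":0,"hand":-0.6},{"x":0,"y":0,"z":0,"rx":0,"ry":0,"rz":0,"hand":-1},{"x":0,"y":0,"z":0,"rx":0,"ry":0,"rz":0,"hand":-1},{"x":0,"y":0,"z":0,"rx":0,"ry":0,"rz":0,"hand":-1}]'

```text
clock: 12.32
tcp_pos: [0.591, 0.1567, 0.084]
orientation: [-0.35, 0.625, 0.582, 0.384]
wrist_force: [0.4, 0.5, -0.1]
finger_gap: 0.0853
```

```bash
python3 chk.py 8 wrist scene
```

```text
12.32 [-0.33  0.69 -0.19  1.12  1.04  1.06] p [0.591  0.1567 0.084 ] F [ 0.4  0.5 -0.1] gap 0.0853
```

View pics/wrist8.png

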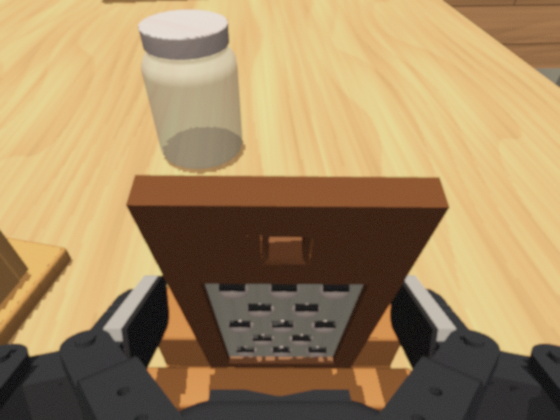

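View pics/scene8c.png

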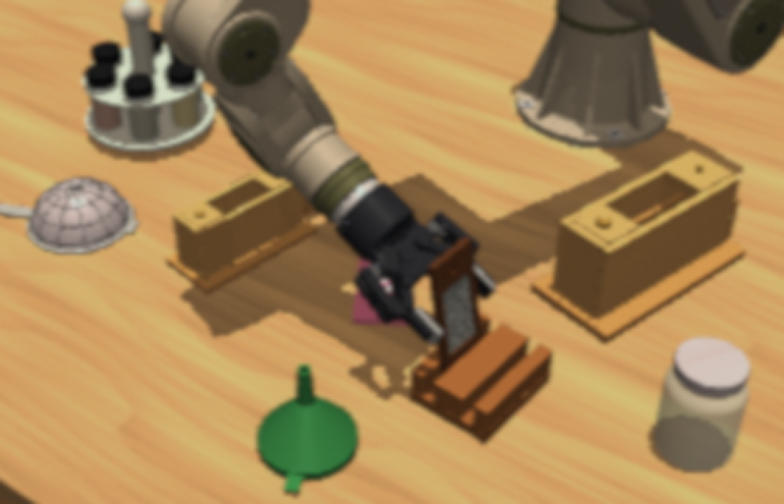

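```bash
python3 - <<'E'
from h import *
q,Q=cur()
r=q-.13*Q[:,2]; print(r)
plan([(r,Q,0),(np.array([.55,.06,.29]),toolR(0,0,-4.6),0),(np.array([.55,.15,.31]),toolR(0,0,85.4),0),(np.array([.57,.26,.29]),toolR(0,0,175.4),1)],vmax=55,wmax=10.5)
E
```

```text
[0.58159491 0.0415876  0.14379422]
--call [{"z": -43}, {"z": -87}, {"z": -130}, {"x": 23, "y": -5, "z": -139, "ry": -10}, {"x": 46, "y": -10, "z": -148, "ry": -21}, {"x": 69, "y": -16, "z": -157, "ry": -31}, {"x": 92, "y": -21, "z": -165, "ry": -42}, {"x": 115, "y": -26, "z": -174, "ry": -52}, {"x": 137, "y": -31, "z": -183, "ry": -63}, {"x": 144, "y": -32, "z": -175, "rx": 6, "ry": -62, "rz": -8}]
--call [{"x": 10, "y": 1, "z": -2, "rz": -10}, {"x": 20, "y": 2, "z": -4, "rz": -20}, {"x": 30, "y": 3, "z": -7, "rz": -30}, {"x": 40, "y": 4, "z": -9, "rz": -40}, {"x": 50, "y": 5, "z": -11, "rz": -50}, {"x": 60, "y": 6, "z": -13, "rz": -60}, {"x": 70, "y": 7, "z": -16, "rz": -70}, {"x": 80, "y": 8, "z": -18, "rz": -80}, {"x": 92, "y": 11, "z": -16, "rz": -90}, {"x": 104, "y": 14, "z": -13, "rz": -100}]
--call [{"x": -5, "y": 11, "z": 2, "rz": -10}, {"x": -11, "y": 22, "z": 4, "rz": -20}, {"x": -16, "y": 34, "z": 7, "rz": -30}, {"x": -22, "y": 45, "z": 9, "rz": -40}, {"x": -27, "y": 56, "z": 11, "rz": -50}, {"x": -32, "y": 67, "z": 13, "rz": -60}, {"x": -38, "y": 78, "z": 16, "rz": -70}, {"x": -38, "y": 78, "z": 16, "rz": -70}]
28 rows
```

Request:
arm_command --motion '[{"x":0,"y":0,"z":-20,"rx":0,"ry":0,"rz":0,"hand":-1},{"x":0,"y":0,"z":-70,"rx":0,"ry":0,"rz":0,"hand":-1},{"x":0,"y":0,"z":-130,"rx":0,"ry":0,"rz":0,"hand":-1},{"x":23,"y":-5,"z":-139,"rx":0,"ry":-10,"rz":0,"hand":-1},{"x":46,"y":-10,"z":-148,"rx":0,"ry":-21,"rz":0,"hand":-1},{"x":69,"y":-16,"z":-157,"rx":0,"ry":-31,"rz":0,"hand":-1},{"x":92,"y":-21,"z":-165,"rx":0,"ry":-42,"rz":0,"hand":-1},{"x":115,"y":-26,"z":-174,"rx":0,"ry":-52,"rz":0,"hand":-1},{"x":137,"y":-31,"z":-183,"rx":0,"ry":-63,"rz":0,"hand":-1},{"x":137,"y":-31,"z":-183,"rx":0,"ry":-63,"rz":0,"hand":-1}]'

```text
clock: 13.68
tcp_pos: [0.5511, 0.0631, 0.2925]
orientation: [0.008, 0.732, 0.681, 0.003]
wrist_force: [0.7, -0.1, -0.5]
finger_gap: 0.0855
```

```bash
python3 - <<'E'
from h import *
g=np.load('groove.npy')
c=cam('scene'); save(c,'s9.png'); w=world(c)
for m in finder.masks_of(c,'plate')[:3]:
    P=w[m['region']]; P=P[~np.isnan(P[:,0])]
    if abs(np.median(P[:,1])-.14)>.05: continue
    u=(P-g)@gn*1000; v=(P-g)@gdir*1000; z=P[:,2]*1000
    k=(z>50)
    A=np.stack([u[k],v[k],z[k]],1); c0=np.median(A,0); A=A[np.linalg.norm(A-c0,axis=1)<90]
    for _ in range(4):
        c0=A.mean(0); vv=np.linalg.svd(A-c0)[2]; n=vv[2]; r=(A-c0)@n; A=A[abs(r)<max(2,2*r.std())]
    n=n*np.sign(n[0]); print(m['score'],len(A),'normal(u,v,z)',n.round(3),'lean',np.degrees(np.arcsin(-n[2])).round(2),'resid',r.std().round(2))
    for zz in (30,60,100,150): print(zz,'u face',(c0[0]-(n[2]*(zz-c0[2]))/n[0]).round(2))
    print('v range',np.percentile(v[k],[1,99]).round(1),'z max',np.percentile(z,[98,99.5]).round(1))
E
python3 -c "
import cv2;a=cv2.imread('pics/s9.png');cv2.imwrite('pics/s9c.png',cv2.resize(a[180:300,250:370],None,fx=5,fy=5,interpolation=cv2.INTER_CUBIC))"
```

```text
0.97 480 normal(u,v,z) [ 0.989 -0.003  0.145] lean -8.34 resid 1.55
30 u face -0.13
60 u face -4.53
100 u face -10.39
150 u face -17.72
v range [-29.9  34.7] z max [164.2 165.3]
```

View pics/s9c.png

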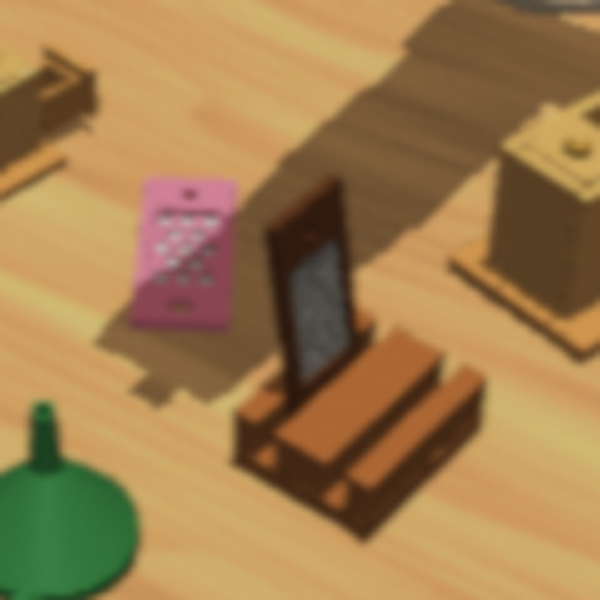

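```bash
python3 - <<'E'
from h import *
g=np.load('groove.npy')
# plate now
lean=9.0; Rp=stand_R(lean)
b=g+.0015*gn+.0018*gdir+np.array([0,0,.015+.004*np.sin(np.radians(lean))])
C=b-.075*Rp[:,0]
np.savez('plate2.npz',C=C,Rp=Rp)
be=np.radians(35)
d=Rp[:,2]*np.cos(be)+Rp[:,0]*np.sin(be); y=-Rp[:,1]; R2=np.stack([np.cross(y,d),y,d],1)
# same offset as grip1: plate centre in tool frame = ctp
p2=C-R2@ctp
np.savez('t2.npz',p=p2,R=R2)
print('C',C,'p2',p2,'d',d)
pre=p2-.10*d
plan([(np.array([.56,.16,.31]),toolR(0,0,85.4),0),(np.array([.575,.27,.29]),toolR(0,0,175.4),0),(pre,R2,3)],vmax=55,wmax=10.5)
E
```

```text
C [0.59046859 0.13473655 0.08970236] p2 [0.58908643 0.11755798 0.07878684] d [-0.05769028 -0.71702272 -0.69465837]
--call [{"x": 11, "z": -2, "rz": -10}, {"x": 22, "y": 1, "z": -5, "rz": -20}, {"x": 33, "y": 1, "z": -7, "rz": -30}, {"x": 44, "y": 1, "z": -9, "rz": -40}, {"x": 55, "y": 1, "z": -12, "rz": -50}, {"x": 66, "y": 2, "z": -14, "rz": -60}, {"x": 77, "y": 2, "z": -17, "rz": -70}, {"x": 89, "y": 2, "z": -19, "ry": 1, "rz": -80}, {"x": 100, "y": 2, "z": -21, "ry": 1, "rz": -90}, {"x": 112, "y": 3, "z": -19, "ry": 1, "rz": -100}]
--call [{"x": -3, "y": 12, "z": 2, "rz": -10}, {"x": -6, "y": 24, "z": 4, "rz": -20}, {"x": -8, "y": 36, "z": 7, "rz": -30}, {"x": -11, "y": 48, "z": 9, "rz": -40}, {"x": -14, "y": 60, "z": 11, "rz": -50}, {"x": -17, "y": 72, "z": 13, "rz": -60}, {"x": -20, "y": 84, "z": 16, "rz": -70}, {"x": -22, "y": 96, "z": 18, "rz": -80}, {"x": -25, "y": 80, "z": 46, "rx": 6, "ry": 8, "rz": -80}, {"x": -27, "y": 63, "z": 74, "rx": 13, "ry": 15, "rz": -79}]
--call [{"x": 6, "y": -5, "z": 32, "ry": 9}, {"x": 12, "y": -11, "z": 64, "ry": 18}, {"x": 18, "y": -16, "z": 96, "ry": 28}, {"x": 18, "y": -16, "z": 96, "ry": 28}, {"x": 18, "y": -16, "z": 96, "ry": 28}, {"x": 18, "y": -16, "z": 96, "ry": 28}]
26 rows
```

Request:
arm_command --motion '[{"x":11,"y":0,"z":-2,"rx":0,"ry":0,"rz":-10,"hand":-1},{"x":22,"y":1,"z":-5,"rx":0,"ry":0,"rz":-20,"hand":-1},{"x":33,"y":1,"z":-7,"rx":0,"ry":0,"rz":-30,"hand":-1},{"x":44,"y":1,"z":-9,"rx":0,"ry":0,"rz":-40,"hand":-1},{"x":55,"y":1,"z":-12,"rx":0,"ry":0,"rz":-50,"hand":-1},{"x":66,"y":2,"z":-14,"rx":0,"ry":0,"rz":-60,"hand":-1},{"x":77,"y":2,"z":-17,"rx":0,"ry":0,"rz":-70,"hand":-1},{"x":89,"y":2,"z":-19,"rx":0,"ry":1,"rz":-80,"hand":-1},{"x":100,"y":2,"z":-21,"rx":0,"ry":1,"rz":-90,"hand":-1},{"x":112,"y":3,"z":-19,"rx":0,"ry":1,"rz":-100,"hand":-1}]'

```text
clock: 15.02
tcp_pos: [0.562, 0.1698, 0.3059]
orientation: [-0.003, -0.05, 0.999, 0.002]
wrist_force: [0.7, 0.5, 0.2]
finger_gap: 0.0854
```

Request:
arm_command --motion '[{"x":-3,"y":12,"z":2,"rx":0,"ry":0,"rz":-10,"hand":-1},{"x":-6,"y":24,"z":4,"rx":0,"ry":0,"rz":-20,"hand":-1},{"x":-8,"y":36,"z":7,"rx":0,"ry":0,"rz":-30,"hand":-1},{"x":-11,"y":48,"z":9,"rx":0,"ry":0,"rz":-40,"hand":-1},{"x":-14,"y":60,"z":11,"rx":0,"ry":0,"rz":-50,"hand":-1},{"x":-17,"y":72,"z":13,"rx":0,"ry":0,"rz":-60,"hand":-1},{"x":-20,"y":84,"z":16,"rx":0,"ry":0,"rz":-70,"hand":-1},{"x":-22,"y":96,"z":18,"rx":0,"ry":0,"rz":-80,"hand":-1},{"x":-25,"y":80,"z":46,"rx":6,"ry":8,"rz":-80,"hand":-1},{"x":-27,"y":63,"z":74,"rx":13,"ry":15,"rz":-79,"hand":-1}]'

```text
clock: 16.27
tcp_pos: [0.5835, 0.2342, 0.2322]
orientation: [-0.117, -0.668, 0.727, -0.109]
wrist_force: [-0.1, 0.8, -0.8]
finger_gap: 0.0857
```

Request:
arm_command --motion '[{"x":6,"y":-5,"z":32,"rx":0,"ry":9,"rz":0,"hand":-1},{"x":12,"y":-11,"z":64,"rx":0,"ry":18,"rz":0,"hand":-1},{"x":18,"y":-16,"z":96,"rx":0,"ry":28,"rz":0,"hand":-1},{"x":18,"y":-16,"z":96,"rx":0,"ry":28,"rz":0,"hand":-1},{"x":18,"y":-16,"z":96,"rx":0,"ry":28,"rz":0,"hand":-1}]'

```text
clock: 16.9
tcp_pos: [0.5953, 0.1879, 0.1488]
orientation: [-0.286, -0.623, 0.678, -0.265]
wrist_force: [-0.2, 0.2, 1.6]
finger_gap: 0.0852
```

```bash
python3 chk.py 10 wrist; python3 - <<'E'
from h import *
g=np.load('groove.npy'); t=np.load('t2.npz'); q,Q=cur(); pl=np.load('plate2.npz')
print('err from pre',((q-(t['p']-.1*t['R'][:,2]))*1000).round(1),np.degrees(Ro.from_matrix(Q.T@t['R']).as_rotvec()).round(2))
w=np.load('pc_wrist_10.npz')['w'].reshape(-1,3)
L=(w-pl['C'])@pl['Rp']*1000
k=(abs(L[:,0])<90)&(abs(L[:,1])<45)&(abs(L[:,2])<15)&(w[:,2]>.055)
A=w[k]; print(k.sum(),np.percentile(L[k],[0.5,2,50,98,99.5],axis=0).round(1).tolist())
B=np.stack([(A-g)@gn,(A-g)@gdir,A[:,2]],1)*1000
f=B[(L[k][:,0]>-70)]
for _ in range(5):
    c0=f.mean(0); n=np.linalg.svd(f-c0)[2][2]; r=(f-c0)@n; f=f[abs(r)<max(1.5,2*r.std())]
n*=np.sign(n[0]); print('n',n.round(3),'lean',np.degrees(np.arcsin(n[2])).round(2),len(f),r.std())
for zz in(45,60,100,150): print(zz,(c0[0]-n[2]*(zz-c0[2])/n[0]).round(2))
print('v',np.percentile(B[:,1],[1,99]),'ztop',np.percentile(B[:,2],[98,99.5]))
E
```

```text
16.9 [ 0.47  0.86  0.5   1.71 -0.66 -0.84] p [0.5953 0.1879 0.1488] F [-0.2  0.2  1.6] gap 0.0852
err from pre [ 1.1 -1.   3.3] [-0.2   0.16 -0.4 ]
15574 [[-75.2, -32.6, -3.7], [-74.9, -31.7, -3.4], [-40.9, -1.1, -1.7], [31.2, 29.8, 4.4], [34.3, 30.7, 5.7]]
n [ 0.991 -0.003  0.13 ] lean 7.48 10587 0.8494705214247839
45 -3.79
60 -5.76
100 -11.01
150 -17.58
v [-30.51562728  32.21886055] ztop [163.5764401  164.06177424]
```

View pics/wrist10.png

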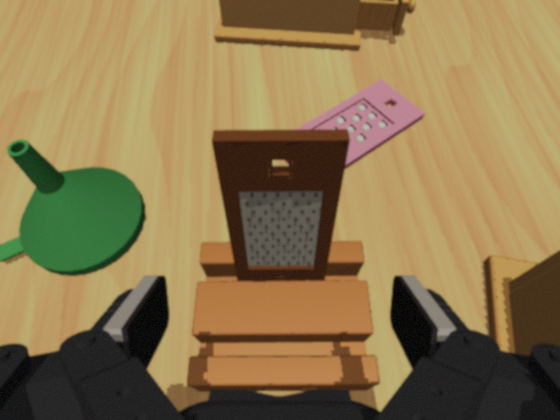

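```bash
python3 - <<'E'
from h import *
pl=np.load('plate2.npz'); d=np.load('pc_wrist_10.npz')
w=d['w'].reshape(-1,3); im=d['im'].reshape(-1,3).astype(int)
L=(w-pl['C'])@pl['Rp']*1000
k=(abs(L[:,0])<90)&(abs(L[:,1])<45)&(abs(L[:,2])<15)&(w[:,2]>.05)
red=k&(im[:,0]-im[:,2]>20)
for x0 in range(-76,40,8):
    s=k&(L[:,0]>=x0)&(L[:,0]<x0+8)
    a=s&(abs(L[:,1])>24)&(abs(L[:,1])<31); b=s&(abs(L[:,1])<18)
    print(x0,a.sum(),np.median(L[a,2]).round(2) if a.any() else '',b.sum(),np.median(L[b,2]).round(2) if b.any() else '', 'y',np.percentile(L[s,1],[1,99]).round(1) if s.any() else '')
E
```

```text
-76 640 -1.42 1681 -1.29 y [-32.3  30.4]
-68 357 -2.12 860 -2.12 y [-32.3  30.4]
-60 323 -2.18 724 -2.17 y [-32.3  30.5]
-52 298 -2.33 821 -2.26 y [-32.3  30.4]
-44 262 -2.43 430 -2.26 y [-32.4  30.6]
-36 241 -2.53 638 0.35 y [-32.2  30.4]
-28 232 -2.65 575 0.23 y [-32.3  30.4]
-20 204 -2.74 505 0.2 y [-32.4  30.3]
-12 189 -2.87 475 0.08 y [-32.2  30.3]
-4 173 -2.94 429 -0.07 y [-32.4  30.4]
4 167 -3.04 408 -0.13 y [-32.2  30.2]
12 152 -3.14 394 -0.21 y [-32.5  30.2]
20 140 -3.3 375 -0.41 y [-32.3  30.1]
28 129 -3.42 333 -0.48 y [-32.   30.4]
36 77 -3.4 244 -0.92 y [-32.4  30. ]
```

```bash
python3 - <<'E'
from h import *
pl=np.load('plate2.npz'); C=pl['C']+pl['Rp']@np.array([0,-.0009,.001]); Rp=stand_R(9.7)
be=np.radians(35)
d=Rp[:,2]*np.cos(be)+Rp[:,0]*np.sin(be); y=-Rp[:,1]; R2=np.stack([np.cross(y,d),y,d],1)
p2=C-R2@ctp
np.savez('t2.npz',p=p2,R=R2); np.savez('plate2.npz',C=C,Rp=Rp)
plan([(p2-.05*d,R2,0),(p2-.02*d,R2,0),(p2,R2,3)],dec=1,rdec=1,vmax=40)
E
```

```text
--call [{"x": -1, "y": 1.1, "z": 26.3, "rx": -0.1, "ry": -0.3, "rz": -0.2}, {"x": -1.9, "y": 2.3, "z": 52.5, "rx": -0.2, "ry": -0.5, "rz": -0.4}, {"x": -2.2, "y": 2.4, "z": 82.5, "rx": -0.2, "ry": -0.5, "rz": -0.4}, {"x": -2.4, "y": 2.4, "z": 102.5, "rx": -0.2, "ry": -0.5, "rz": -0.4}, {"x": -2.4, "y": 2.4, "z": 102.5, "rx": -0.2, "ry": -0.5, "rz": -0.4}, {"x": -2.4, "y": 2.4, "z": 102.5, "rx": -0.2, "ry": -0.5, "rz": -0.4}, {"x": -2.4, "y": 2.4, "z": 102.5, "rx": -0.2, "ry": -0.5, "rz": -0.4}]
7 rows
```

Request:
arm_command --motion '[{"x":-1,"y":1.1,"z":26,"rx":-0.1,"ry":-0.3,"rz":-0.2,"hand":-1},{"x":-1.9,"y":2.3,"z":52,"rx":-0.2,"ry":-0.5,"rz":-0.4,"hand":-1},{"x":-2.2,"y":2.4,"z":80,"rx":-0.2,"ry":-0.5,"rz":-0.4,"hand":-1},{"x":-2.4,"y":2.4,"z":98,"rx":-0.2,"ry":-0.5,"rz":-0.4,"hand":-1},{"x":-2.4,"y":2.4,"z":98,"rx":-0.2,"ry":-0.5,"rz":-0.4,"hand":-1},{"x":-2.4,"y":2.4,"z":98,"rx":-0.2,"ry":-0.5,"rz":-0.4,"hand":-1}]'

```text
clock: 17.7
tcp_pos: [0.5888, 0.121, 0.0829]
orientation: [-0.283, -0.626, 0.678, -0.263]
wrist_force: [0.7, 0.5, -0.9]
finger_gap: 0.0855
```

```bash
python3 chk.py 11 wrist scene; python3 - <<'E'
from h import *
t=np.load('t2.npz'); plan([(t['p'],t['R'],0)],dec=1,rdec=1)
E
```

```text
17.7 [ 0.39  0.79  0.22  1.43 -0.69 -0.95] p [0.5888 0.121  0.0829] F [ 0.7  0.5 -0.9] gap 0.0855
--call [{"x": 1.1, "y": -0.1, "z": 5.2, "rx": -0.1, "ry": -0.2, "rz": 0.1}]
1 rows
```

View pics/wrist11.png

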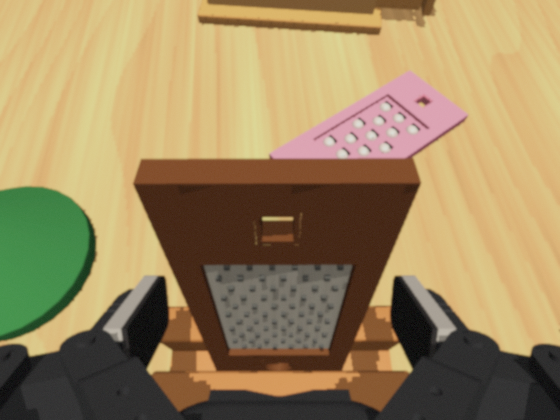

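Request:
arm_command --motion '[{"x":1,"y":0,"z":5,"rx":0,"ry":0,"rz":0,"hand":-1},{"x":1,"y":0,"z":5,"rx":0,"ry":0,"rz":0,"hand":-1},{"x":1,"y":0,"z":5,"rx":0,"ry":0,"rz":0,"hand":1},{"x":1,"y":0,"z":5,"rx":0,"ry":0,"rz":0,"hand":1},{"x":1,"y":0,"z":5,"rx":0,"ry":0,"rz":0,"hand":1},{"x":1,"y":0,"z":5,"rx":0,"ry":0,"rz":0,"hand":1},{"x":1,"y":0,"z":5,"rx":0,"ry":0,"rz":0,"hand":1}]' --force 30

```text
clock: 18.68
tcp_pos: [0.5875, 0.1164, 0.0762]
orientation: [-0.285, -0.626, 0.677, -0.262]
wrist_force: [3.8, 1.8, 1.5]
finger_gap: 0.0635
```

```bash
python3 chk.py 12 wrist; python3 - <<'E'
from h import *
t=np.load('t2.npz'); plan([(t['p'],t['R'],0)],dec=1,rdec=1)
q,Q=cur(); pl=np.load('plate2.npz'); np.savez('grip2.npz',p=q,R=Q)
c=Q.T@(pl['C']-q)*1000; print('ctp2',c, 'Rtp2 x',(Q.T@pl['Rp'])[:,0])
w=np.load('pc_wrist_12.npz')['w'].reshape(-1,3)
L=(w-pl['C'])@pl['Rp']*1000
k=(abs(L[:,0])<90)&(abs(L[:,1])<45)&(abs(L[:,2])<15)&(w[:,2]>.05)
for x0 in range(-76,40,8):
    s=k&(L[:,0]>=x0)&(L[:,0]<x0+8); a=s&(abs(L[:,1])>22)&(abs(L[:,1])<27)
    print(x0,a.sum(),np.median(L[a,2]).round(2) if a.any() else '','y',np.percentile(L[s,1],[1,99]).round(1) if s.any() else '')
print(np.percentile(L[k,0],[0,.5,1]))
E
```

```text
18.68 [ 0.38  0.8   0.21  1.41 -0.69 -0.95] p [0.5875 0.1164 0.0762] F [3.8 1.8 1.5] gap 0.0635
--call [{"x": 1.3, "y": -0.6, "z": -1.9, "ry": -0.3, "rz": 0.2}]
1 rows
ctp2 [ -2.70445965  -0.60182321 -21.86248452] Rtp2 x [-0.82194727 -0.00263847  0.56955748]
-76 2301 -2.16 y [-33.2  29.5]
-68 1007 -3.06 y [-33.2  29.5]
-60 837 -3.12 y [-33.1  29.7]
-52 666 -3.19 y [-32.9  29.6]
-44 515 -3.21 y [-33.  30.]
-36 506 -3.17 y [-41.8  39.5]
-28 450 -3.23 y [-42.3  42.4]
-20 379 -3.29 y [-44.1  43.1]
-12 342 -3.36 y [-44.5  43.6]
-4 304 -3.45 y [-33.2  41.1]
4 251 -3.53 y [-32.9  30.5]
12 243 -3.57 y [-32.3  30.2]
20 219 -3.65 y [-32.3  30.4]
28 188 -3.71 y [-32.2  30.5]
36 118 -3.77 y [-31.7  30.2]
[-76.18286062 -75.46203718 -75.29325822]
```

View pics/wrist12.png

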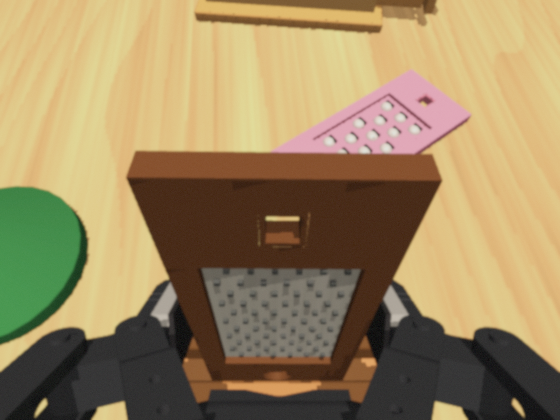

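Request:
arm_command --motion '[{"x":8,"y":0,"z":-6,"rx":0,"ry":0,"rz":0,"hand":1},{"x":20,"y":0,"z":-14,"rx":0,"ry":0,"rz":0,"hand":1},{"x":33,"y":0,"z":-23,"rx":0,"ry":0,"rz":0,"hand":1},{"x":58,"y":0,"z":-40,"rx":0,"ry":0,"rz":0,"hand":1},{"x":82,"y":0,"z":-57,"rx":0,"ry":0,"rz":0,"hand":1},{"x":82,"y":0,"z":-57,"rx":0,"ry":0,"rz":0,"hand":1},{"x":82,"y":0,"z":-57,"rx":0,"ry":0,"rz":0,"hand":1}]'

```text
clock: 19.6
tcp_pos: [0.5857, 0.0994, 0.1743]
orientation: [-0.286, -0.626, 0.676, -0.262]
wrist_force: [-0.4, -0.1, -1.6]
finger_gap: 0.0634
```

```bash
python3 chk.py 13 wrist scene; cat > face.py <<'E'
# plate face in tool frame from a wrist cloud
from h import *
def face(w,p,R,red=None):
    T=(w.reshape(-1,3)-p)@R*1000   # tool frame mm
    X=(T-ctp*1000)@Rtp   # nominal plate axes (home grip): x thin->thick, z up out of visible face
    k=(abs(X[:,0])<90)&(abs(X[:,1])<40)&(abs(X[:,2])<14)
    out={}
    a=k&(abs(X[:,1])>21)&(abs(X[:,1])<27)&(X[:,0]>-70)&(X[:,0]<-42) | k&(abs(X[:,1])<27)&(X[:,0]>-72)&(X[:,0]<-64)
    a&=abs(X[:,2]-4)<4
    A=np.c_[X[a,0],X[a,1],np.ones(a.sum())]; co=np.linalg.lstsq(A,X[a,2],rcond=None)[0]
    out['n']=a.sum(); out['slopes deg x,y']=np.degrees(np.arctan(co[:2])).round(2); out['z at -56']=(co[2]-56*co[0]).round(2)
    e=k&(X[:,2]>-8)&(abs(X[:,1])<25); out['xmin']=np.percentile(X[e,0],[.2,.5,1,2]).round(2)
    ys=[]
    for x0 in (-73,-65,-57,-49):
        s=k&(X[:,0]>=x0)&(X[:,0]<x0+6)&(X[:,2]>0); ys.append((np.percentile(X[s,1],[1,99]).round(2).tolist(),x0+3))
    out['y']=ys
    return out
E
python3 - <<'E'
from face import *
import glob
E
python3 - <<'E'
from face import *
q,Q=cur(); d=np.load('pc_wrist_13.npz'); r=face(d['w'],q,Q)
for k,v in r.items(): print(k,v)
d=np.load('pc_wrist_6.npz')
# grip-1 reference pose at shot 6
import scipy
p6=np.array([.5923,.1642,.1963]); R6=Rq([-0.34,0.631,0.588,0.375]/np.linalg.norm([-0.34,0.631,0.588,0.375]))
for k,v in face(d['w'],p6,R6).items(): print('ref',k,v)
E
```

```text
19.6 [ 0.36  0.7   0.28  1.56 -0.7  -0.98] p [0.5857 0.0994 0.1743] F [-0.4 -0.1 -1.6] gap 0.0634
n 7799
slopes deg x,y [0.65 0.14]
z at -56 3.84
xmin [-78.84 -78.65 -78.51 -78.33]
y [([-30.12, 32.52], -70), ([-30.33, 32.53], -62), ([-30.24, 32.22], -54), ([-30.59, 32.22], -46)]
ref n 8056
ref slopes deg x,y [ 0.12 -0.23]
ref z at -56 4.46
ref xmin [-74.43 -74.25 -74.11 -73.95]
ref y [([-31.56, 31.13], -70), ([-31.61, 31.19], -62), ([-31.58, 31.18], -54), ([-31.48, 31.08], -46)]
```

View pics/wrist13.png

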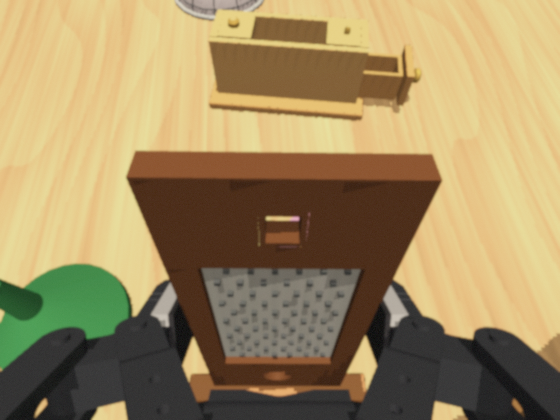

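```bash
cat >> h.py <<'E'
def smallrot(ax,ay,az): return Ro.from_rotvec([ax,ay,az]).as_matrix()
try:
    _d=np.load('grip2tp.npz'); Rtp2=_d['Rtp2']; ctp2=_d['ctp2']
except Exception: pass
E
python3 - <<'E'
from h import *
D=smallrot(0,-.0093,-.0165)
np.savez('grip2tp.npz',Rtp2=Rtp@D,ctp2=ctp+Rtp@np.array([-.0044,.0003,-.0001]))
E
python3 - <<'E'
from h import *
R=Rp_home@Rtp2.T; p=C_home-R@ctp2; np.savez('home2.npz',p=p,R=R)
print(p,H['p'],np.degrees(Ro.from_matrix(H['R'].T@R).as_rotvec()))
hov=p+[0,0,.07]
q,Q=cur(); Rm=Slerp([0,1],Ro.from_matrix([Q,R]))(.5).as_matrix()
print(np.degrees(Ro.from_matrix(Q.T@R).magnitude()), Rm[:,2])
plan([(np.array([.54,-.04,.26]),Rm,0),(hov,R,3)],vmax=40,wmax=9.5)
E
```

```text
[ 0.56254871 -0.20099169  0.06523456] [ 0.55839375 -0.2002055   0.06524925] [-0.53952637  0.53483778 -0.77494116]
117.94719726405334 [ 0.11086252 -0.30348311 -0.94636542]
--call [{"x": 23, "y": 5, "z": 6, "rx": -1, "ry": -4, "rz": 7}, {"x": 46, "y": 10, "z": 12, "rx": -1, "ry": -9, "rz": 14}, {"x": 69, "y": 15, "z": 18, "rx": -2, "ry": -13, "rz": 22}, {"x": 92, "y": 20, "z": 24, "rx": -3, "ry": -17, "rz": 29}, {"x": 115, "y": 25, "z": 30, "rx": -4, "ry": -21, "rz": 36}, {"x": 138, "y": 30, "z": 36, "rx": -4, "ry": -26, "rz": 43}, {"x": 161, "y": 35, "z": 42, "rx": -5, "ry": -30, "rz": 51}, {"x": 165, "y": 30, "z": 70, "rx": -6, "ry": -34, "rz": 58}, {"x": 168, "y": 25, "z": 99, "rx": -6, "ry": -39, "rz": 65}, {"x": 171, "y": 20, "z": 128, "rx": -7, "ry": -43, "rz": 72}]
--call [{"x": 8, "y": -18, "z": 22, "rx": -1, "ry": -4, "rz": 7}, {"x": 17, "y": -36, "z": 43, "rx": -1, "ry": -9, "rz": 14}, {"x": 25, "y": -54, "z": 65, "rx": -2, "ry": -13, "rz": 22}, {"x": 34, "y": -71, "z": 86, "rx": -3, "ry": -17, "rz": 29}, {"x": 34, "y": -71, "z": 86, "rx": -3, "ry": -17, "rz": 29}, {"x": 34, "y": -71, "z": 86, "rx": -3, "ry": -17, "rz": 29}, {"x": 34, "y": -71, "z": 86, "rx": -3, "ry": -17, "rz": 29}]
17 rows
```

Request:
arm_command --motion '[{"x":23,"y":5,"z":6,"rx":-1,"ry":-4,"rz":7,"hand":1},{"x":46,"y":10,"z":12,"rx":-1,"ry":-9,"rz":14,"hand":1},{"x":69,"y":15,"z":18,"rx":-2,"ry":-13,"rz":22,"hand":1},{"x":92,"y":20,"z":24,"rx":-3,"ry":-17,"rz":29,"hand":1},{"x":115,"y":25,"z":30,"rx":-4,"ry":-21,"rz":36,"hand":1},{"x":138,"y":30,"z":36,"rx":-4,"ry":-26,"rz":43,"hand":1},{"x":161,"y":35,"z":42,"rx":-5,"ry":-30,"rz":51,"hand":1},{"x":165,"y":30,"z":70,"rx":-6,"ry":-34,"rz":58,"hand":1},{"x":168,"y":25,"z":99,"rx":-6,"ry":-39,"rz":65,"hand":1},{"x":171,"y":20,"z":128,"rx":-7,"ry":-43,"rz":72,"hand":1}]'

```text
clock: 20.95
tcp_pos: [0.5486, -0.1098, 0.2057]
orientation: [0.135, -0.149, 0.974, -0.105]
wrist_force: [0.5, -1.0, -3.0]
finger_gap: 0.0632
```

Request:
arm_command --motion '[{"x":8,"y":-18,"z":22,"rx":-1,"ry":-4,"rz":7,"hand":1},{"x":17,"y":-36,"z":43,"rx":-1,"ry":-9,"rz":14,"hand":1},{"x":25,"y":-54,"z":65,"rx":-2,"ry":-13,"rz":22,"hand":1},{"x":34,"y":-71,"z":86,"rx":-3,"ry":-17,"rz":29,"hand":1},{"x":34,"y":-71,"z":86,"rx":-3,"ry":-17,"rz":29,"hand":1},{"x":34,"y":-71,"z":86,"rx":-3,"ry":-17,"rz":29,"hand":1},{"x":34,"y":-71,"z":86,"rx":-3,"ry":-17,"rz":29,"hand":1}]'

```text
clock: 21.82
tcp_pos: [0.5636, -0.2002, 0.1371]
orientation: [0.294, 0.078, 0.952, -0.021]
wrist_force: [1.0, -0.7, -1.0]
finger_gap: 0.0634
```

```bash
cat >> chk.py <<'E'
np.savez('pose_%s.npz'%tag,p=p,R=R)
E
python3 chk.py 14 wrist scene; python3 - <<'E'
from face import *
h=np.load('home2.npz'); q,Q=cur(); print('err from hover mm',((q-h['p']-[0,0,.07])*1000).round(1),np.degrees(Ro.from_matrix(Q.T@h['R']).as_rotvec()).round(2))
for k,v in face(np.load('pc_wrist_14.npz')['w'],q,Q).items(): print(k,v)
plan([(h['p']+[0,0,.05],h['R'],0)],dec=1,rdec=1)
E
```

```text
21.82 [-0.6   0.04 -0.74  0.24  0.25 -0.37] p [ 0.5636 -0.2002  0.1371] F [ 1.  -0.7 -1. ] gap 0.0634
err from hover mm [1.  0.8 1.9] [0.34 0.01 0.08]
n 7859
slopes deg x,y [0.52 0.06]
z at -56 3.7
xmin [-78.77 -78.57 -78.42 -78.24]
y [([-30.97, 31.86], -70), ([-31.14, 31.76], -62), ([-31.17, 31.54], -54), ([-31.28, 31.39], -46)]
--call [{"x": 13, "y": -1.1, "z": 17.6, "rx": 0.3, "rz": 0.1}]
1 rows
```

View pics/wrist14.png

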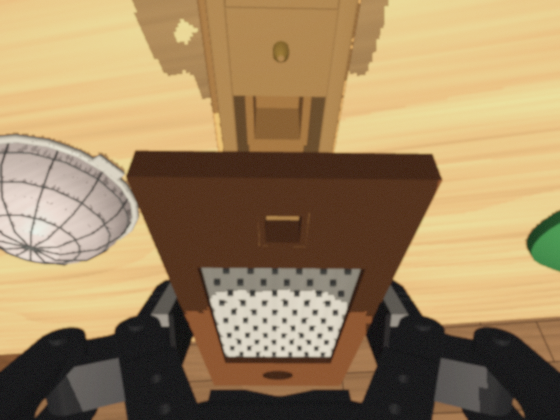

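```bash
cat > camf.py <<'E'
from h import *
K=np.array([[377.81478699,0,279.17497288],[0,377.81478699,211.84460089],[0,0,1.]])
def camcloud(tag):
    w=np.load('pc_wrist_%s.npz'%tag)['w']; h,wd=w.shape[:2]
    v,u=np.mgrid[0:h,0:wd]; ok=~np.isnan(w[...,0]); idx=np.flatnonzero(ok.ravel())[::37]
    P=w.reshape(-1,3)[idx]; px=np.c_[u.ravel()[idx],v.ravel()[idx]].astype(float)
    _,r,t=cv2.solvePnP(P,px,K,None)
    e=cv2.projectPoints(P,r,t,K,None)[0][:,0]-px
    R=cv2.Rodrigues(r)[0]
    return w.reshape(-1,3)@R.T+t.ravel(), R, t.ravel(), abs(e).max()
# nominal cam->tool from shot 14
def T(R,p): M=np.eye(4); M[:3,:3]=R; M[:3,3]=p; return M
E
python3 - <<'E'
from camf import *
Ms=[]
for tag in ['14']:
    c,R,t,e=camcloud(tag); z=np.load('pose_14.npz')
    Twc=np.linalg.inv(T(R,t)); Ttc=np.linalg.inv(T(z['R'],z['p']))@Twc
    print(tag,e,Ttc.round(4).tolist()); np.save('Ttc.npy',Ttc)
def meas(tag):
    c,R,t,e=camcloud(tag); Ttc=np.load('Ttc.npy')
    X=((c@Ttc[:3,:3].T+Ttc[:3,3])-ctp)@Rtp*1000
    k=(abs(X[:,0])<90)&(abs(X[:,1])<40)&(abs(X[:,2])<14)
    a=k&(abs(X[:,1])>21)&(abs(X[:,1])<27)&(X[:,0]>-70)&(X[:,0]<-42) | k&(abs(X[:,1])<27)&(X[:,0]>-72)&(X[:,0]<-66)
    a&=abs(X[:,2]-4)<4
    A=np.c_[X[a,0],X[a,1],np.ones(a.sum())]; co=np.linalg.lstsq(A,X[a,2],rcond=None)[0]
    e_=k&(abs(X[:,1])<25)&(X[:,0]<-40)
    ys=[]
    for x0 in (-72,-66,-60,-54,-48,-42):
        s=k&(X[:,0]>=x0)&(X[:,0]<x0+5)&(X[:,2]>1.5); ys.append((x0+2.5,np.percentile(X[s,1],[1,99]).mean()))
    ys=np.array(ys); py=np.polyfit(ys[:,0],ys[:,1],1)
    print(tag,'pnp',round(e,3),'slopes',np.degrees(co[:2]).round(2),'z0',co[2].round(2),'xmin',np.percentile(X[e_,0],[.5,1,2]).round(2),'y0',py[1].round(2),'yslope',py[0].round(4),ys[:,1].round(2))
for t in ['6','7','12','13','14']: meas(t)
E
```

```text
14 1.7882371139421593e-09 [[-0.0004, -0.9593, -0.2823, 0.0726], [1.0, -0.0002, -0.0007, -0.0005], [0.0006, -0.2823, 0.9593, -0.1423], [0.0, 0.0, 0.0, 1.0]]
6 pnp 0.0 slopes [ 0.   -0.25] z0 3.35 xmin [-75.15 -75.03 -74.87] y0 -0.35 yslope 0.0016 [-0.47 -0.45 -0.45 -0.42 -0.34 -0.47]
7 pnp 0.0 slopes [ 0.18 -0.27] z0 3.3 xmin [-75.15 -75.02 -74.87] y0 -0.54 yslope -0.0011 [-0.47 -0.5  -0.43 -0.42 -0.56 -0.48]
12 pnp 0.0 slopes [0.5  0.07] z0 4.21 xmin [-78.61 -78.46 -78.28] y0 -0.66 yslope -0.0157 [ 0.46  0.31  0.23  0.14  0.06 -0.03]
13 pnp 0.0 slopes [0.54 0.07] z0 4.25 xmin [-78.58 -78.44 -78.28] y0 -0.79 yslope -0.0181 [ 0.43  0.39  0.28  0.21 -0.01 -0.08]
14 pnp 0.0 slopes [0.53 0.07] z0 4.19 xmin [-78.71 -78.57 -78.4 ] y0 -0.61 yslope -0.0148 [ 0.47  0.26  0.23  0.17  0.09 -0.03]
```

```bash
python3 - <<'E'
from h import *
D=smallrot(.0058,-.0075,-.0162)
np.savez('grip2tp.npz',Rtp2=Rtp@D,ctp2=ctp+Rtp@np.array([-.00347,-.00022,.00088]))
E
python3 - <<'E'
from h import *
R=Rp_home@Rtp2.T; p=C_home-R@ctp2; np.savez('home2.npz',p=p,R=R); print(p)
plan([(p+[0,0,.04],R,0),(p+[0,0,.02],R,3)],dec=1,rdec=2)
E
```

```text
[ 0.56172357 -0.20044489  0.06428198]
--call [{"x": 20, "y": -0.7, "z": 26.1, "rx": 0.63, "ry": -0.09, "rz": -0.1}, {"x": 31.2, "y": -0.8, "z": 42.6, "rx": 0.63, "ry": -0.09, "rz": -0.1}, {"x": 31.2, "y": -0.8, "z": 42.6, "rx": 0.63, "ry": -0.09, "rz": -0.1}, {"x": 31.2, "y": -0.8, "z": 42.6, "rx": 0.63, "ry": -0.09, "rz": -0.1}, {"x": 31.2, "y": -0.8, "z": 42.6, "rx": 0.63, "ry": -0.09, "rz": -0.1}]
5 rows
```

Request:
arm_command --motion '[{"x":20,"y":-0.7,"z":26,"rx":0.6,"ry":-0.1,"rz":-0.1,"hand":1},{"x":30,"y":-0.8,"z":41,"rx":0.6,"ry":-0.1,"rz":-0.1,"hand":1},{"x":30,"y":-0.8,"z":41,"rx":0.6,"ry":-0.1,"rz":-0.1,"hand":1},{"x":30,"y":-0.8,"z":41,"rx":0.6,"ry":-0.1,"rz":-0.1,"hand":1},{"x":30,"y":-0.8,"z":41,"rx":0.6,"ry":-0.1,"rz":-0.1,"hand":1},{"x":30,"y":-0.8,"z":41,"rx":0.6,"ry":-0.1,"rz":-0.1,"hand":1}]'

```text
clock: 22.68
tcp_pos: [0.5614, -0.2012, 0.0863]
orientation: [0.295, 0.08, 0.952, -0.026]
wrist_force: [0.5, 0.4, -0.8]
finger_gap: 0.0635
```

```bash
python3 chk.py 15 wrist scene; python3 - <<'E'
from h import *
h=np.load('home2.npz'); q,Q=cur(); print('err mm',((q-h['p'])*1000).round(2),'in box axes',(Rp_home.T@(q-h['p'])*1000).round(2),np.degrees(Ro.from_matrix(Q.T@h['R']).as_rotvec()).round(2))
plan([(h['p']+[0,0,.010],h['R'],0)],dec=1,rdec=2)
E
```

```text
22.68 [-0.6   0.11 -0.82  0.08  0.24 -0.36] p [ 0.5614 -0.2012  0.0863] F [ 0.5  0.4 -0.8] gap 0.0635
err mm [-0.59 -0.6  21.55] in box axes [-0.47 -0.7  21.55] [-0.   -0.01 -0.1 ]
--call [{"x": 6.1, "y": 0.7, "z": 9.8, "ry": -0.01, "rz": -0.1}]
1 rows
```

View pics/wrist15.png

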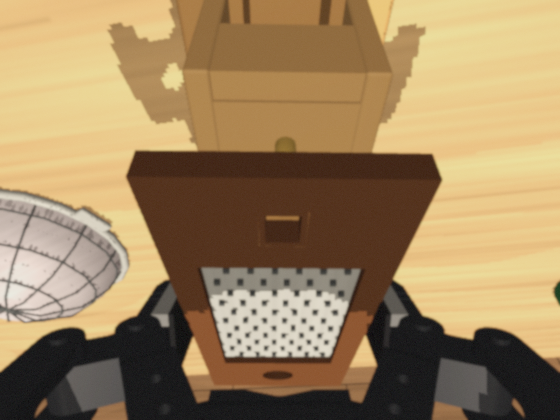

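View pics/scene15c.png

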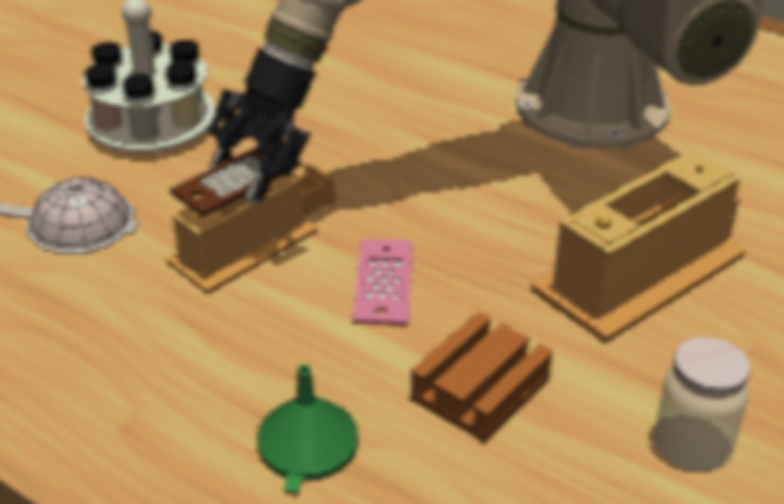

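Request:
arm_command --motion '[{"x":3,"y":0.4,"z":5,"rx":0,"ry":0,"rz":-0.1,"hand":1},{"x":6.1,"y":0.7,"z":9.8,"rx":0,"ry":0,"rz":-0.1,"hand":1},{"x":6.7,"y":0.7,"z":10.7,"rx":0,"ry":0,"rz":-0.1,"hand":1},{"x":6.7,"y":0.7,"z":10.7,"rx":0,"ry":0,"rz":-0.1,"hand":1},{"x":6.7,"y":0.7,"z":10.7,"rx":0,"ry":0,"rz":-0.1,"hand":1}]'

```text
clock: 23.4
tcp_pos: [0.5616, -0.2003, 0.0727]
orientation: [0.294, 0.079, 0.952, -0.026]
wrist_force: [0.2, -0.4, -1.2]
finger_gap: 0.0634
```

```bash
cat > e.py <<'E'
from h import *
h=np.load('home2.npz'); q,Q=cur(); s=get_state(); print('in box axes',(Rp_home.T@(q-h['p'])*1000).round(2),np.degrees(Ro.from_matrix(Q.T@h['R']).as_rotvec()).round(2),'F',np.round(s['wrist_force'],1),'T',np.round(s['ft_torque'],2),'gap',s['finger_gap'])
print('ex,ey,ez in tool:',(Q.T@Rp_home).T.round(3).tolist())
E
python3 chk.py 16 wrist; python3 e.py
```

```text
23.4 [-0.6   0.14 -0.83  0.04  0.23 -0.36] p [ 0.5616 -0.2003  0.0727] F [ 0.2 -0.4 -1.2] gap 0.0634
in box axes [-0.12  0.02  8.46] [ 0.01 -0.04 -0.01] F [ 0.1  0.7 -0.6] T [0.14 0.64 0.01] gap 0.06348578898682136
ex,ey,ez in tool: [[-0.825, -0.016, 0.565], [-0.015, 1.0, 0.006], [-0.565, -0.003, -0.825]]
```

View pics/wrist16.png

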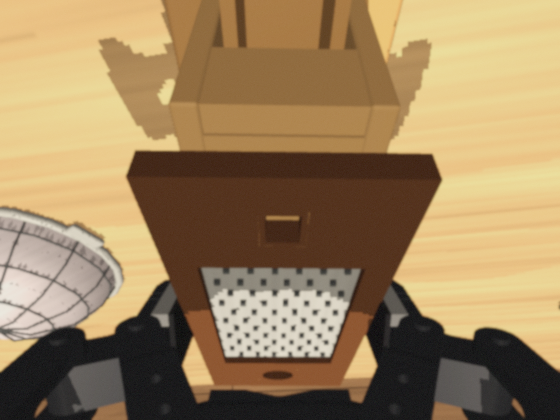

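Request:
arm_command --motion '[{"x":1.1,"y":0,"z":1.7,"rx":0,"ry":0,"rz":0,"hand":1},{"x":2.3,"y":0,"z":3.3,"rx":0,"ry":0,"rz":0,"hand":1},{"x":2.8,"y":0,"z":4.1,"rx":0,"ry":0,"rz":0,"hand":1},{"x":2.8,"y":0,"z":4.1,"rx":0,"ry":0,"rz":0,"hand":1}]'

```text
clock: 23.95
tcp_pos: [0.5613, -0.2002, 0.0674]
orientation: [0.294, 0.079, 0.952, -0.026]
wrist_force: [-0.6, 1.0, -0.8]
finger_gap: 0.0634
```

```bash
python3 e.py
```

```text
in box axes [-0.44  0.19  3.11] [ 0.02 -0.08 -0.02] F [-0.6  1.  -0.8] T [0.1  0.63 0.  ] gap 0.06335887283208513
ex,ey,ez in tool: [[-0.826, -0.016, 0.564], [-0.015, 1.0, 0.006], [-0.564, -0.003, -0.826]]
```

Request:
arm_command --motion '[{"x":0.7,"y":0,"z":1.4,"rx":0,"ry":0,"rz":0,"hand":1},{"x":1.5,"y":0,"z":2.6,"rx":0,"ry":0,"rz":0,"hand":1},{"x":1.8,"y":0,"z":3,"rx":0,"ry":0,"rz":0,"hand":1},{"x":1.8,"y":0,"z":3,"rx":0,"ry":0,"rz":0,"hand":1}]'

```text
clock: 24.45
tcp_pos: [0.5617, -0.2003, 0.0642]
orientation: [0.294, 0.079, 0.952, -0.026]
wrist_force: [-2.4, 0.2, -0.1]
finger_gap: 0.0634
```

```bash
python3 chk.py 17 wrist; python3 e.py
```

```text
24.45 [-0.6   0.16 -0.84  0.01  0.23 -0.36] p [ 0.5617 -0.2003  0.0642] F [-2.4  0.2 -0.1] gap 0.0634
in box axes [-0.05  0.1  -0.05] [ 0.02 -0.05 -0.02] F [-1.9  0.9  1.3] T [0.18 0.55 0.02] gap 0.06331805807186297
ex,ey,ez in tool: [[-0.825, -0.016, 0.564], [-0.015, 1.0, 0.006], [-0.564, -0.003, -0.825]]
```

View pics/wrist17.png

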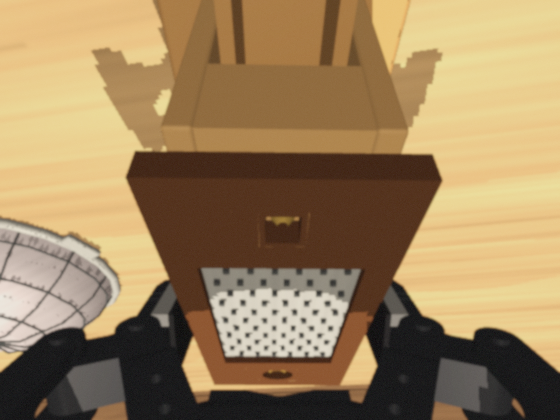

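The brass pins show in both holes: the thin one at (283,218), the thick one at (278,374). I'm pressing down slightly before letting go.

Request:
arm_command --motion '[{"x":0.6,"y":0,"z":0.8,"rx":0,"ry":0,"rz":0,"hand":1},{"x":0.6,"y":0,"z":0.8,"rx":0,"ry":0,"rz":0,"hand":1},{"x":0.6,"y":0,"z":0.8,"rx":0,"ry":0,"rz":0,"hand":1}]'

```text
clock: 24.88
tcp_pos: [0.562, -0.2004, 0.0642]
orientation: [0.295, 0.079, 0.952, -0.026]
wrist_force: [-7.3, 2.6, 9.8]
finger_gap: 0.0636
```

```bash
python3 e.py
```

```text
in box axes [ 0.3   0.1  -0.05] [ 0.01  0.05 -0.  ] F [-7.3  2.6  9.8] T [0.44 0.67 0.09] gap 0.06358176221324054
ex,ey,ez in tool: [[-0.824, -0.016, 0.566], [-0.015, 1.0, 0.006], [-0.566, -0.003, -0.824]]
```

Request:
arm_command --motion '[{"x":0.2,"y":0,"z":0.2,"rx":0,"ry":0,"rz":0,"hand":-0.6},{"x":0.2,"y":0,"z":0.2,"rx":0,"ry":0,"rz":0,"hand":-1},{"x":0.2,"y":0,"z":0.2,"rx":0,"ry":0,"rz":0,"hand":-1},{"x":0.2,"y":0,"z":0.2,"rx":0,"ry":0,"rz":0,"hand":-1},{"x":0,"y":0,"z":-15,"rx":0,"ry":0,"rz":0,"hand":-1},{"x":0,"y":0,"z":-40,"rx":0,"ry":0,"rz":0,"hand":-1},{"x":-10,"y":0,"z":-75,"rx":0,"ry":0,"rz":0,"hand":-1},{"x":-20,"y":0,"z":-110,"rx":0,"ry":5,"rz":0,"hand":-1},{"x":-20,"y":0,"z":-110,"rx":0,"ry":5,"rz":0,"hand":-1}]'

```text
clock: 26.0
tcp_pos: [0.5191, -0.194, 0.1701]
orientation: [0.255, 0.08, 0.963, -0.024]
wrist_force: [0.3, -0.5, 0.4]
finger_gap: 0.0851
```

```bash
python3 chk.py 18 wrist scene; python3 - <<'E'
from h import *
w=np.load('pc_wrist_18.npz')['w'].reshape(-1,3)
X=(w-C_home)@Rp_home*1000
k=(abs(X[:,0])<85)&(abs(X[:,1])<40)&(X[:,2]>-3)&(X[:,2]<15)
print(k.sum(),np.percentile(X[k],[.5,50,99.5],axis=0).round(1).tolist(), cv2.minAreaRect(X[k][:,:2].astype(np.float32)))
a=k&((abs(X[:,1])>22)|(abs(X[:,0])>64))&(abs(X[:,1])<30)&(abs(X[:,0])<73)&(abs(X[:,2]-4)<5)
A=np.c_[X[a,0],X[a,1],np.ones(a.sum())]; co=np.linalg.lstsq(A,X[a,2],rcond=None)[0]; print('slopes deg',np.degrees(co[:2]).round(2),'z0',co[2].round(2))
E
```

```text
26.0 [-0.62 -0.05 -0.68  0.47  0.21 -0.4 ] p [ 0.5191 -0.194   0.1701] F [ 0.3 -0.5  0.4] gap 0.0851
19913 [[-74.8, -31.9, -2.3], [-25.0, -0.2, 2.6], [74.0, 31.5, 4.4]] ((0.7320022583007812, -0.210968017578125), (64.2955093383789, 152.02764892578125), 89.90895080566406)
slopes deg [-0.19  0.06] z0 2.89
```

View pics/wrist18.png

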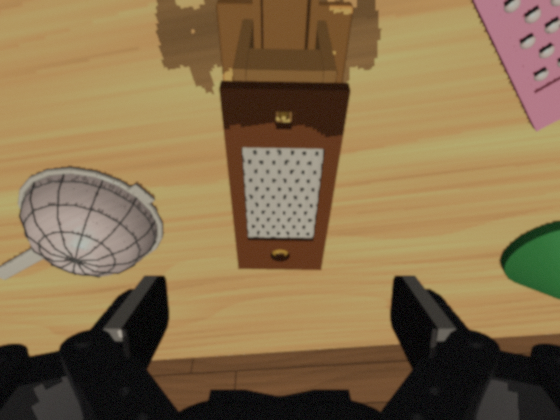

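View pics/scene18c.png

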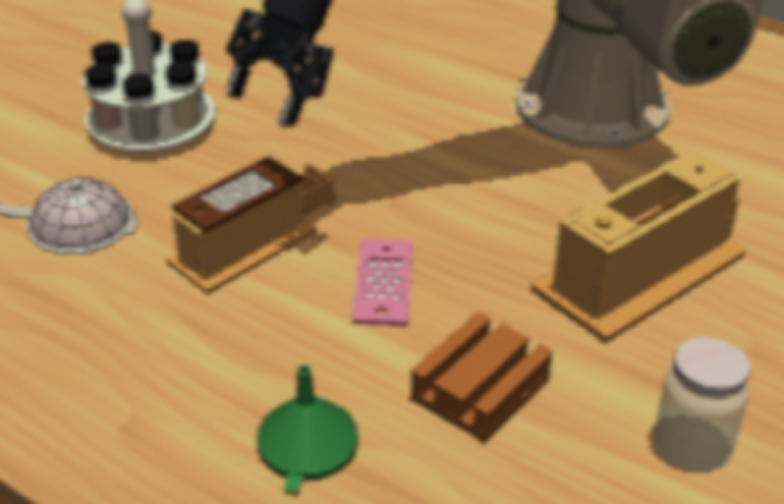

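```bash
python3 - <<'E'
from h import *
for f in ['topw.npy','scenew.npy']:
    w=np.load(f).reshape(-1,3); X=(w-C_home)@Rp_home*1000; z=w[:,2]*1000
    k=(X[:,0]>-200)&(X[:,0]<-80)&(abs(X[:,1])<32)&(z>18)&(z<75)
    h,e=np.histogram(X[k,0],bins=np.arange(-170,-78,4))
    for a,n in zip(e,h):
        s=k&(X[:,0]>=a)&(X[:,0]<a+4)
        if n: print(f,a,n,'y',X[s,1].min().round(0),X[s,1].max().round(0),'z',z[s].min().round(0),z[s].max().round(0))
E
```

```text
topw.npy -150 1 y 6.0 6.0 z 43.0 43.0
topw.npy -146 9 y -5.0 8.0 z 33.0 47.0
topw.npy -142 7 y -4.0 9.0 z 34.0 46.0
topw.npy -138 6 y -1.0 5.0 z 35.0 54.0
topw.npy -134 29 y -20.0 27.0 z 33.0 57.0
topw.npy -130 30 y -22.0 27.0 z 27.0 61.0
topw.npy -126 12 y -15.0 19.0 z 42.0 60.0
topw.npy -122 16 y -14.0 20.0 z 18.0 50.0
topw.npy -118 12 y -13.0 20.0 z 18.0 50.0
topw.npy -114 8 y -12.0 19.0 z 23.0 52.0
topw.npy -110 10 y -14.0 19.0 z 21.0 51.0
topw.npy -106 6 y -13.0 19.0 z 22.0 50.0
topw.npy -102 12 y -13.0 19.0 z 19.0 52.0
topw.npy -98 9 y -13.0 19.0 z 18.0 51.0
topw.npy -94 14 y -15.0 20.0 z 19.0 49.0
topw.npy -90 10 y -14.0 19.0 z 19.0 47.0
topw.npy -86 11 y -13.0 19.0 z 20.0 48.0
scenew.npy -134 6 y -17.0 23.0 z 37.0 54.0
scenew.npy -130 25 y -23.0 27.0 z 19.0 57.0
scenew.npy -126 36 y -25.0 26.0 z 18.0 55.0
scenew.npy -122 17 y -14.0 19.0 z 21.0 55.0
scenew.npy -118 17 y -16.0 19.0 z 20.0 48.0
scenew.npy -114 8 y 13.0 22.0 z 20.0 46.0
scenew.npy -110 6 y 13.0 17.0 z 27.0 45.0
scenew.npy -106 5 y 12.0 17.0 z 19.0 45.0
scenew.npy -102 4 y 15.0 18.0 z 26.0 44.0
scenew.npy -98 7 y 14.0 20.0 z 21.0 48.0
scenew.npy -94 8 y 12.0 18.0 z 22.0 44.0
scenew.npy -90 4 y 15.0 18.0 z 19.0 46.0
```

```bash
python3 - <<'E'
from h import *
R=toolR(0,0,79.5)
f=lambda X,z:C_home*[1,1,0]+ex*X+np.array([0,0,z])
print(f(-.18,.03))
plan([(f(-.185,.16),R,0),(f(-.182,.032),R,3)],vmax=45,wmax=9,hand=1)
E
```

```text
[ 0.37351412 -0.16589761  0.03      ]
--call [{"x": 34, "y": 1, "z": -17, "ry": 7, "hand": 1}, {"x": 67, "y": 1, "z": -35, "ry": 15, "hand": 1}, {"x": 101, "y": 2, "z": -52, "ry": 22, "rz": 1, "hand": 1}, {"x": 135, "y": 3, "z": -69, "ry": 29, "rz": 1, "hand": 1}, {"x": 155, "y": 3, "z": -32, "ry": 29, "rz": 1, "hand": 1}, {"x": 175, "y": 3, "z": 6, "ry": 29, "rz": 1, "hand": 1}, {"x": 195, "y": 3, "z": 43, "ry": 29, "rz": 1, "hand": 1}, {"x": 195, "y": 3, "z": 43, "ry": 29, "rz": 1, "hand": 1}, {"x": 195, "y": 3, "z": 43, "ry": 29, "rz": 1, "hand": 1}, {"x": 195, "y": 3, "z": 43, "ry": 29, "rz": 1, "hand": 1}]
10 rows
```

Request:
arm_command --motion '[{"x":34,"y":1,"z":-17,"rx":0,"ry":7,"rz":0,"hand":1},{"x":67,"y":1,"z":-35,"rx":0,"ry":15,"rz":0,"hand":1},{"x":101,"y":2,"z":-52,"rx":0,"ry":22,"rz":1,"hand":1},{"x":135,"y":3,"z":-69,"rx":0,"ry":29,"rz":1,"hand":1},{"x":155,"y":3,"z":-32,"rx":0,"ry":29,"rz":1,"hand":1},{"x":155,"y":3,"z":-32,"rx":0,"ry":29,"rz":1,"hand":1},{"x":155,"y":3,"z":-32,"rx":0,"ry":29,"rz":1,"hand":1}]'

```text
clock: 26.98
tcp_pos: [0.3683, -0.1643, 0.1169]
orientation: [0.003, 0.092, 0.996, 0.001]
wrist_force: [-0.3, 0.2, -1.0]
finger_gap: -0.0002
```

```bash
python3 chk.py 19 wrist; python3 - <<'E'
from h import *
R=toolR(0,0,79.5); q,Q=cur()
print('X',((q-C_home)@Rp_home*1000).round(1), np.degrees(Ro.from_matrix(Q.T@R).as_rotvec()).round(2))
f=lambda X,z:C_home*[1,1,0]+ex*X+np.array([0,0,z])
plan([(f(-.182,.032),R,3)],vmax=35,hand=1,dec=1,rdec=1)
E
```

```text
26.98 [-0.62  0.05 -0.57  0.94  0.   -0.44] p [ 0.3683 -0.1643  0.1169] F [-0.3  0.2 -1. ] gap -0.0002
X [-184.8    0.3   33.6] [ 0.05  0.4  -0.04]
--call [{"x": -0.7, "y": -0.1, "z": 28.5, "ry": 0.1, "hand": 1}, {"x": -1.4, "y": -0.3, "z": 57.1, "ry": 0.3, "hand": 1}, {"x": -2.2, "y": -0.4, "z": 85.6, "rx": 0.1, "ry": 0.4, "hand": 1}, {"x": -2.2, "y": -0.4, "z": 85.6, "rx": 0.1, "ry": 0.4, "hand": 1}, {"x": -2.2, "y": -0.4, "z": 85.6, "rx": 0.1, "ry": 0.4, "hand": 1}, {"x": -2.2, "y": -0.4, "z": 85.6, "rx": 0.1, "ry": 0.4, "hand": 1}]
6 rows
```

View pics/wrist19.png

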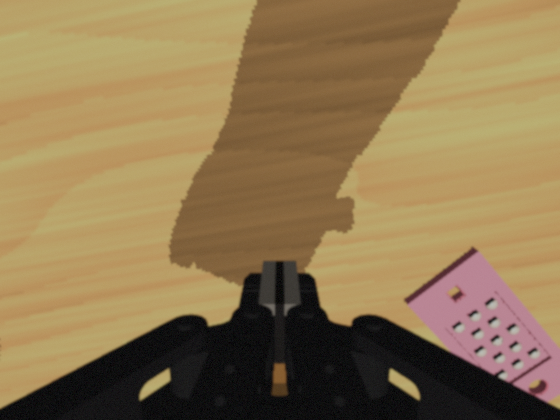

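Request:
arm_command --motion '[{"x":0,"y":0,"z":28,"rx":0,"ry":0,"rz":0,"hand":1},{"x":0,"y":-0.3,"z":57,"rx":0,"ry":0,"rz":0,"hand":1},{"x":0,"y":-0.3,"z":83,"rx":0,"ry":0,"rz":0,"hand":1},{"x":0,"y":-0.3,"z":83,"rx":0,"ry":0,"rz":0,"hand":1},{"x":0,"y":-0.3,"z":83,"rx":0,"ry":0,"rz":0,"hand":1}]'

```text
clock: 27.65
tcp_pos: [0.37, -0.1655, 0.0354]
orientation: [0.004, 0.092, 0.996, -0.0]
wrist_force: [0.1, -0.2, -0.1]
finger_gap: 0.0001
```

```bash
cat > d.py <<'E'
from h import *
q,Q=cur(); s=get_state(); X=(q-C_home)@Rp_home*1000; print('X',X.round(1),'z',q[2].round(4),'F box',(Rp_home.T@np.array(s['wrist_force'])).round(1),'ex in tool',(Q.T@ex).round(3))
E
python3 d.py; python3 chk.py 20 scene
```

```text
X [-183.5   -0.2  -48.6] z 0.0354 F box [ 0.2 -0.2 -0.1] ex in tool [-1.     0.001  0.008]
27.65 [-0.62  0.16 -0.69  0.72  0.   -0.44] p [ 0.37   -0.1655  0.0354] F [ 0.1 -0.2 -0.1] gap 0.0001
```

View pics/scene20c.png

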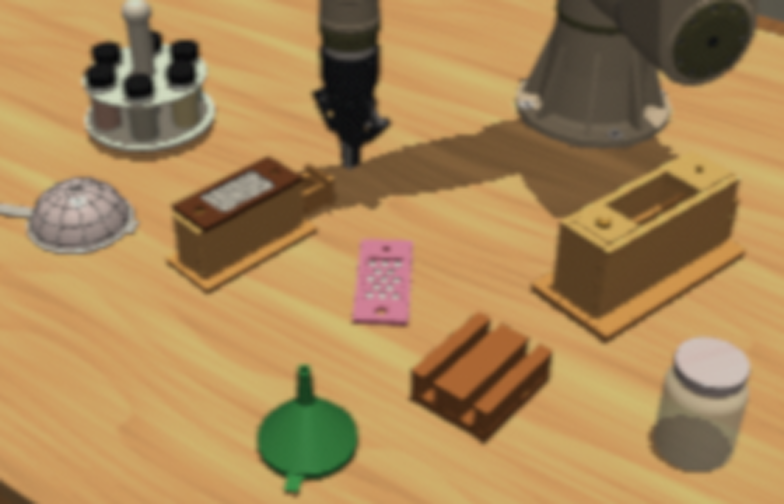

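Request:
arm_command --motion '[{"x":-10,"y":0,"z":2,"rx":0,"ry":0,"rz":0,"hand":1},{"x":-20,"y":0,"z":2,"rx":0,"ry":0,"rz":0,"hand":1},{"x":-28,"y":0,"z":2,"rx":0,"ry":0,"rz":0,"hand":1},{"x":-36,"y":0,"z":2,"rx":0,"ry":0,"rz":0,"hand":1},{"x":-43,"y":0,"z":2,"rx":0,"ry":0,"rz":0,"hand":1},{"x":-50,"y":0,"z":2,"rx":0,"ry":0,"rz":0,"hand":1},{"x":-56,"y":0,"z":2,"rx":0,"ry":0,"rz":0,"hand":1},{"x":-56,"y":0,"z":2,"rx":0,"ry":0,"rz":0,"hand":1}]'

```text
clock: 28.7
tcp_pos: [0.4247, -0.1752, 0.0324]
orientation: [0.003, 0.092, 0.996, 0.0]
wrist_force: [-0.1, -0.3, 0.5]
finger_gap: -0.0001
```

```bash
python3 d.py; python3 chk.py 21 scene
```

```text
X [-128.     0.2  -51.6] z 0.0324 F box [-0.  -0.3  0.5] ex in tool [-1.     0.     0.007]
28.7 [-0.57  0.25 -0.57  0.74  0.   -0.38] p [ 0.4247 -0.1752  0.0324] F [-0.1 -0.3  0.5] gap -0.0001
```

View pics/scene21c.png

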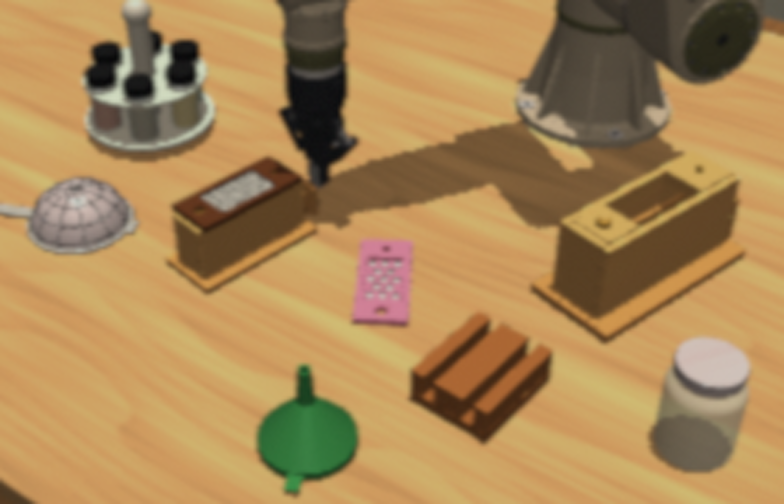

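Request:
arm_command --motion '[{"x":-4,"y":0,"z":0,"rx":0,"ry":0,"rz":0,"hand":1},{"x":-8,"y":0,"z":0,"rx":0,"ry":0,"rz":0,"hand":1},{"x":-12,"y":0,"z":0,"rx":0,"ry":0,"rz":0,"hand":1},{"x":-13,"y":0,"z":0,"rx":0,"ry":0,"rz":0,"hand":1},{"x":-13,"y":0,"z":0,"rx":0,"ry":0,"rz":0,"hand":1}]'

```text
clock: 29.38
tcp_pos: [0.4372, -0.1775, 0.0326]
orientation: [0.003, 0.092, 0.996, 0.0]
wrist_force: [-1.1, 0.0, -0.2]
finger_gap: -0.0006
```

```bash
python3 d.py
```

```text
X [-115.3    0.2  -51.4] z 0.0326 F box [-1.  -0.2 -0.2] ex in tool [-1.     0.001  0.007]
```

Request:
arm_command --motion '[{"x":-1.5,"y":0,"z":0,"rx":0,"ry":0,"rz":0,"hand":1},{"x":-3,"y":0,"z":0,"rx":0,"ry":0,"rz":0,"hand":1},{"x":-3,"y":0,"z":0,"rx":0,"ry":0,"rz":0,"hand":1}]'

```text
clock: 29.75
tcp_pos: [0.44, -0.1781, 0.0326]
orientation: [0.003, 0.092, 0.996, 0.0]
wrist_force: [-0.1, -0.4, 0.3]
finger_gap: -0.0001
```

```bash
python3 d.py
```

```text
X [-1.124e+02  1.000e-01 -5.140e+01] z 0.0326 F box [-0.  -0.4  0.3] ex in tool [-1.     0.001  0.007]
```

Request:
arm_command --motion '[{"x":-1.5,"y":0,"z":0,"rx":0,"ry":0,"rz":0,"hand":1},{"x":-3,"y":0,"z":0,"rx":0,"ry":0,"rz":0,"hand":1},{"x":-3,"y":0,"z":0,"rx":0,"ry":0,"rz":0,"hand":1}]'

```text
clock: 30.12
tcp_pos: [0.4414, -0.1782, 0.0324]
orientation: [0.002, 0.092, 0.996, 0.0]
wrist_force: [-4.7, 0.7, 4.4]
finger_gap: -0.0002
```

```bash
python3 d.py; python3 chk.py 22 scene wrist
```

```text
X [-111.     0.3  -51.6] z 0.0324 F box [-4.8 -0.1  4.4] ex in tool [-1.     0.001  0.003]
30.12 [-0.55  0.28 -0.53  0.76  0.   -0.37] p [ 0.4414 -0.1782  0.0324] F [-4.7  0.7  4.4] gap -0.0002
```

View pics/scene22c.png

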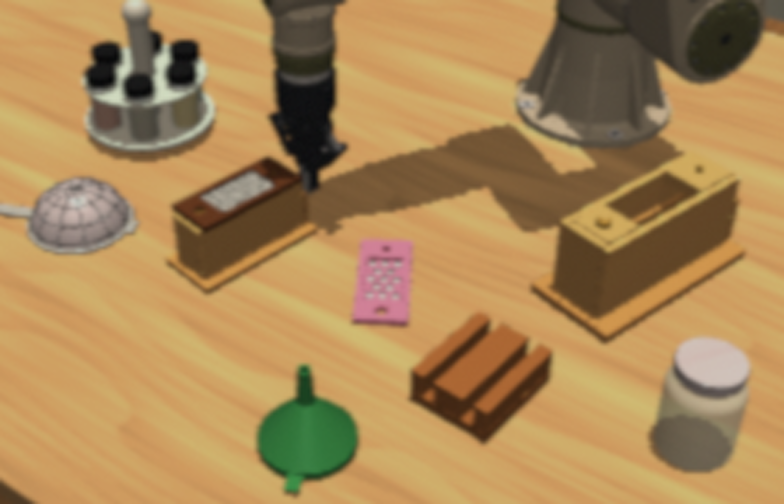

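Request:
arm_command --motion '[{"x":-2,"y":0,"z":0,"rx":0,"ry":0,"rz":0,"hand":1},{"x":-2,"y":0,"z":0,"rx":0,"ry":0,"rz":0,"hand":1}]'

```text
clock: 30.48
tcp_pos: [0.4415, -0.1782, 0.0322]
orientation: [-0.0, 0.092, 0.996, 0.0]
wrist_force: [-10.7, 0.5, 7.4]
finger_gap: 0.0001
```

```bash
python3 d.py
```

```text
X [-110.9    0.3  -51.8] z 0.0322 F box [-10.6  -1.4   7.4] ex in tool [-1.     0.001 -0.   ]
```

Request:
arm_command --motion '[{"x":10,"y":0,"z":0,"rx":0,"ry":0,"rz":0,"hand":1},{"x":35,"y":0,"z":0,"rx":0,"ry":0,"rz":0,"hand":1},{"x":50,"y":0,"z":-40,"rx":0,"ry":0,"rz":0,"hand":1},{"x":50,"y":30,"z":-100,"rx":0,"ry":0,"rz":0,"hand":1},{"x":50,"y":85,"z":-150,"rx":0,"ry":0,"rz":0,"hand":1},{"x":50,"y":140,"z":-170,"rx":0,"ry":0,"rz":0,"hand":1},{"x":50,"y":140,"z":-170,"rx":0,"ry":0,"rz":0,"hand":1},{"x":50,"y":140,"z":-170,"rx":0,"ry":0,"rz":0,"hand":1}]'

```text
clock: 31.48
tcp_pos: [0.4205, -0.0317, 0.2026]
orientation: [0.004, 0.091, 0.996, 0.0]
wrist_force: [-0.0, 0.8, -0.4]
finger_gap: -0.0002
```

```bash
python3 chk.py 23 top scene; python3 - <<'E'
from h import *
for n in ['top','scene']:
    w=np.load('pc_%s_23.npz'%n)['w'].reshape(-1,3); w0=np.load(n+'w.npy').reshape(-1,3)
    for nm,ww in(('start',w0),('now',w)):
        X=(ww-C_home)@Rp_home*1000
        k=(abs(X[:,0])<85)&(abs(X[:,1])<42)&(X[:,2]>-2)&(X[:,2]<14)
        a=k&((abs(X[:,1])>22)|(abs(X[:,0])>64))&(abs(X[:,1])<30)&(abs(X[:,0])<73)
        A=np.c_[X[a,0],X[a,1],np.ones(a.sum())]; co=np.linalg.lstsq(A,X[a,2],rcond=None)[0]
        dr=(X[:,0]<-82)&(X[:,0]>-200)&(abs(X[:,1])<30)&(ww[:,2]>.018)&(ww[:,2]<.07)
        print(n,nm,cv2.minAreaRect(X[k][:,:2].astype(np.float32)),'slopes',np.degrees(co[:2]).round(2),'z0',co[2].round(2),'drawer pts',dr.sum(),np.percentile(X[dr,0],[2,50]).round(1))
E
```

```text
31.48 [-0.27  0.02 -0.38  1.16  0.   -0.09] p [ 0.4205 -0.0317  0.2026] F [-0.   0.8 -0.4] gap -0.0002
top start ((-1.731475830078125, 2.2582740783691406), (157.73333740234375, 64.4296875), 0.05165631324052811) slopes [ 0.02 -0.53] z0 4.07 drawer pts 202 [-144.5 -120.7]
top now ((-1.6478347778320312, 2.5230541229248047), (65.02013397216797, 158.58799743652344), 89.5249252319336) slopes [-0.09 -0.64] z0 3.91 drawer pts 74 [-101.4  -87.3]
scene start ((1.3182907104492188, 1.3984603881835938), (68.44166564941406, 154.45045471191406), 89.20619201660156) slopes [ 0.06 -0.01] z0 3.16 drawer pts 143 [-131.8 -120.6]
scene now ((1.4570236206054688, -0.369049072265625), (152.4608154296875, 73.33792114257812), 0.3684232831001282) slopes [0.07 0.32] z0 3.3 drawer pts 14 [-87.9 -84.5]
```

View pics/top23c.png

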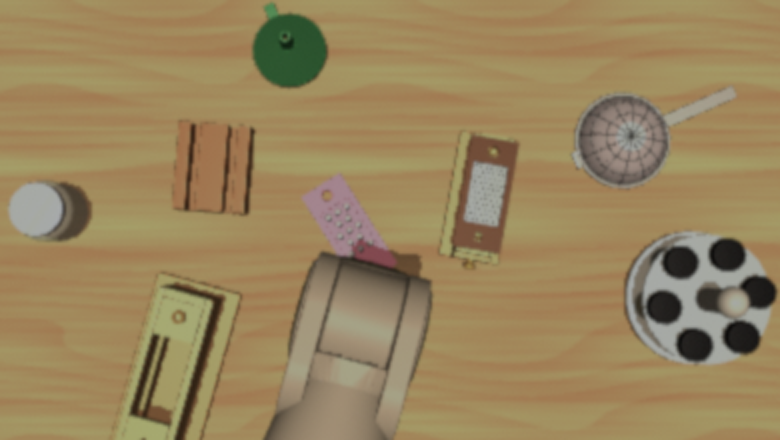

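View pics/scene23c.png

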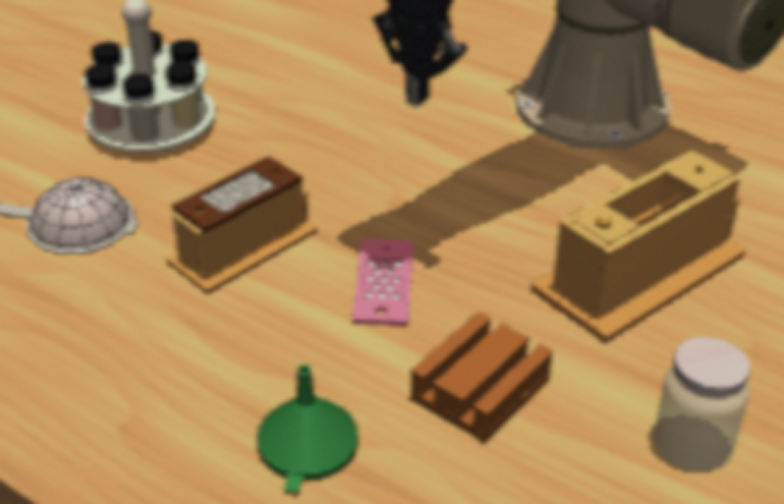

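```bash
python3 -c "
from workcell import hand_in; print(hand_in())"
```

```text
the job is handed in; nothing more can be done
None
```

The plate is back on its pins with the fine teeth up, the drawer is shut, and the job is handed in after about 31.5 s of the 67 s allowed.

- **Plate:** I lifted it off the pins by its long edges and stood it thick end down in the rack's inner groove. I then regripped it from the fine side and lowered it back onto the pins.
- **Seating check:** Brass shows in both holes. The plate's position, height and tilt match the starting ones within camera noise: less than 0.4 mm in height and less than 0.4° in tilt. It came to rest within 0.1 mm of the expected home height when lowered.
- **Drawer:** I pushed it shut with closed fingers on the knob until it stopped hard at about 10 N. The top camera then put the knob front at -101 mm, which is its shut position.
- **Surroundings:** The pictures show the other things on the shelf where they were, and the gripper was clear of everything at hand-in.

Two readings disagreed, neither by enough to matter:

- **Cameras:** The cameras differed by 2 to 3 mm in absolute position, so I seated the plate by comparing it with the first grip.
- **Second grip:** The plate sat about 1° crooked in the fingers and 3.5 mm off along its length. I corrected for both before lowering it.

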